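# Open the board tester and slide the carrier out

## Robot

A 7-joint arm with a two-finger parallel gripper is mounted at the origin on a cart in front of the work surface, level with it; the furniture and walls round the work are solid. World frame = base frame: x ahead of the robot, y to its left, z up, the work surface at z = 0. Lengths are in m, angles in rad, forces in N, time in s.
With the tool pointing down it reaches from about 0.425 to 0.925 m from the base axis. Payload 6.8 kg.
Tool frame: the origin (TCP) lies midway between the tips of the shut fingers; the grasp point (between the pads) lies 19 mm behind it; z points along the fingers, y is the line along which they close (so a half turn about z gives the same grasp; the last joint's range is limited). The gripper opens to 85 mm and grips with 20 to 120 N. Pads are 22 mm wide; open, the fingers measure 114 mm over their backs; the gripper's body (76 mm by 85 mm) begins 54 mm behind the grasp point. The pads swing forward as they close: fully open they stand 13 mm farther back than shut.
Start: joints at [-1.305, 0.477, 0.022, 1.555, -0.011, 1.109, -0.083], TCP at [0.246, 0.628, 0.2] pointing down, gripper open.
Joint ranges: [-2.96, 2.96], [-0.34, 2.1], [-1.41, 1.46], [0.24, 2.44], [-1.37, 4.51], [0.17, 1.92], [-2.96, 2.96]. Speed limits (rad/s): [2.39, 2.39, 3.14, 3.14, 3.14, 3.14, 3.14].

## Interface

Orientations are given as a unit quaternion [x, y, z, w].
In Python, from plant import * gives the robot as it stands.
- The arm moves only by the tool drive_tool, never from a script. Its arguments are lists of equal length, an entry for each row: "delta_pos": the shift along the tool's x, y, z as a fraction of full scale, a list of three; "turn": the turn, a rotation vector about the tool's x, y, z as a fraction of full scale, a list of three. A call has 1 to 20 rows; each row is the pose to reach, as a shift and turn from the pose commanded when the call began, along the tool's axes at that moment; what a row does not reach only later rows make up. Full scale, the value 1, is 0.5 m for a shift and pi/2 rad for a turn. A row lasts 1/10 s, in which the tool goes at most 50 mm and 8.59 degrees, less where a joint would pass 70% of its speed; a pose out of reach is approached as far as the arm can. A call with a number of a shift or a turn outside -1 to 1 is refused whole. A call with a gripper value outside its range is refused whole. "grip" is the closure, from 0 (fully open) to 1 (shut), set as the call begins (left out, the last holds). The fingers move at their own pace and stop on an object; "newtons" is the grip in N (left out, the last holds). Time passes only in rows, so rows that repeat a pose let the fingers close. It gives the time, the measured TCP pose, the force, the opening and the grip force at its end, in the units of the state.
- sense(): the state, without advancing time (a new reading comes with each control period).
- capture(name): name is "side" or "top"; returns (picture, depth): 384x512x3 uint8, red, green, blue; 384x512 float32, m along the optical axis (not along the pixel's ray), 0 where there is no reading.
- calibration(name): a dict with "intrinsics" (3x3 intrinsics, pixels), "k1" (the pictures are not rectified: a ray, as slopes to the right and down, at radius r is drawn at 1 + k1 r^2 times it, then the intrinsics apply), "R" (3x3) and "t" (3): a world point X has camera coordinates R X + t. Camera axes: x right, y down, z forward; pixel columns grow to the right and rows downward; lengths in m; the calibration is good to about 2 mm. A picture is of the moment at which its call begins. calibration takes no time and is no camera call.
- sign_off(): hands the job in; it is judged then, once.
The state is a dict: "clock": time; "q": joint angles; "qvel": joint speeds; "effort": joint torques, N m; "ee_pos": TCP position; "tcp_rot": TCP orientation; "ft_force": force on the tool from outside, world axes, zero at the start; "wrist_torque": the same for the moment, N m; "finger_gap": opening from 0.0 (shut) to 1.0 (fully open); "gripper_force": force on a finger pad.
Only numpy, scipy, OpenCV 4.12 (cv2) and the standard library are available. Lean on these libraries where they do the work, as an engineer would, in place of code of your own. Each camera call takes 0.05 s, during which the arm holds its last target. There are 200 camera calls.

## Task

The test of the board is finished: push the tester's counterweighted probe arm up past its balance point so that it swings back and stays raised by itself. Then push the grey carrier along its lane by its orange push plate until it rests against the blue end stop. Do it all by pushing: leave the arm raised, lift neither the carrier nor the green board out, keep your fingers off the board, and do not disturb the tin, the vial and the screwdriver.

Things in the scene. Friction and masses are not known exactly. Their poses are not given: they have to be found in the camera images.
- test_fixture: board tester, bolted down: base plate x -65 to 130, y -130 to 140 mm, 12 mm high. Origin on the bench top; x points away from the robot to the hinge side, y along the lane, z up. Lane along y at x = 0, 12 mm above the bench, 87 mm wide between rails 22 mm high. Blue end stop, 36 mm high, at its -y end, rubber faces at y = -106 mm; the +y end is open. Black box, 46 mm high, at x 76 to 120, y -112 to -28 mm
- probe_arm (a joint): angle of the probe arm, rad: 0 = down and level over the board, 1.83 = parked, leaning back on its stop. It turns about a damped hinge along the tester's y. It balances at 0.83 rad: released below that it falls back to 0, beyond it swings on to 1.83 by itself within a few seconds and stays. Lifting takes about 1 N at the T-bar, less farther up
- t_bar (a point): middle of the T-bar at the arm's free end, the place to push up from below: a round bar along the tester's y, 64 mm long, 15 mm thick at its black grips, on a 14 mm square beam, 175 mm from the hinge. Arm down: 75 mm above the bench, 25 mm in front of the base plate, nothing below it. Probe head and guide pin hang under the beam 57 to 128 mm from the hinge, to 56 mm below its middle
- pivot (a point): hinge axis of the probe arm in the middle of its bearing, on the tester at x = 85, y = 50, z = 75 mm. The brass counterweight (38 mm across) stands 50 mm above it when the arm is down and swings back as it rises
- carrier: loose grey carrier, 84 (x) x 90 (y) x 12 mm, 0.15 to 0.31 kg, lying in the lane; axes as the tester's. Origin at the middle of its underside. It starts under the arm at about y = 50 mm of the tester, locked by the arm's guide pin in the slot of its near edge until the arm is up; against the end stop its origin is at y = -61 mm
- push_plate (a point): middle of the outer (+y) face of the carrier's upright orange push plate, 76 mm wide along x, 5 mm thick, rising from 6 to 42 mm above the carrier's underside (54 mm above the bench); this point lies 36 mm above the bench. Push here towards -y of the tester
- board: loose green circuit board, 57 x 70 x 3 mm with parts up to 9 mm high, 30 g, lying in the carrier's pocket; origin at the middle of its underside, 6 mm above the carrier's
- flux_tin: round white tin, 52 mm across, 22 mm high, beyond the end stop; origin at the middle of its underside; leave alone
- vial: clear vial, 16 mm across, 36 mm high, in front of the tester; origin at the middle of its underside; leave alone
- driver_4: green precision screwdriver, 151 mm long along its y, 17 mm thick, lying in front of the tester; origin under its middle; leave alone
There are look-alikes about, which are no part of the job. There is more than one size of the board; the job needs the smaller.

How it is judged:
By the outcome, as a careful person would: the job done as asked, in the order asked, and still so for the second after the job is handed in, with the robot touching nothing.
It also fails if it takes over 64 s, if anything falls off the work surface, if the arm or the gripper's body presses on something with over 40 N, if the wrist force passes 120 N, or if a joint passes its speed limit or range.

## Working session

There is one attempt and no reset: what is moved stays moved. The work goes in short steps, Python scripts to look and compute and a tool call to move; the robot and the scene stay as the last step left them, time stands still between calls to the robot, and variables do not carry over. Pictures are saved under pics/ and viewed, at most 10 in all, crops included, and the job is handed in when it is done.

Besides the shell and the picture viewer there is one more tool, called by a JSON object that holds its "op" and its "data". drive_tool: Moves the arm, as the interface text tells. Shift numbers are shares of 0.5 m and turn numbers shares of pi/2 rad, none past 1 either way. Its arguments: {"type":"object","properties":{"delta_pos":{"type":"array","items":{"type":"array","items":{"type":"number"}}},"turn":{"type":"array","items":{"type":"array","items":{"type":"number"}}},"grip":{"type":"number"},"newtons":{"type":"number"}},"required":["delta_pos","turn"]}

```bash
mkdir -p pics; ls; cat > h.py <<'E'
from plant import *
import numpy as np, cv2
def ray(cal,u,v):
    K=np.array(cal["intrinsics"]);R=np.array(cal["R"]);t=np.array(cal["t"])
    d=np.array([(u-K[0,2])/K[0,0],(v-K[1,2])/K[1,1]]);s=d.copy()
    for _ in range(20): s=d/(1+cal["k1"]*(s@s))
    return -R.T@t, R.T@np.array([s[0],s[1],1.])
def onz(cal,u,v,z):
    o,d=ray(cal,u,v); return o+d*(z-o[2])/d[2]
def atdepth(cal,u,v,dep):
    o,d=ray(cal,u,v); return o+d*dep
E
python3 - <<'E'
from h import *
for n in("top","side"):
    p,d=capture(n);np.savez("pics/%s0.npz"%n,p=p,d=d)
    c=calibration(n);o,_=ray(c,256,192);print(n,o,onz(c,256,192,0),c["k1"])
    cv2.imwrite("pics/%s0.png"%n,cv2.resize(p[:,:,::-1],None,fx=1.5,fy=1.5))
s=sense();print(s["clock"],s["ee_pos"],s["tcp_rot"],s["ft_force"])
E
```

```text
pics
top [ 0.36116123 -0.46279457  0.95336781] [ 0.52706686 -0.43837002  0.        ] -0.09366277219382141
side [0.35012393 0.23613107 0.55128738] [ 0.49897671 -0.51720814  0.        ] 0.010587205751967926
0.1 [0.24626011 0.62783562 0.19929633] [ 1.85783720e-01  9.82590292e-01 -8.46709732e-04 -1.00735524e-04] [-0.16216667 -0.06033325 -0.41371679]
```

View pics/top0.png

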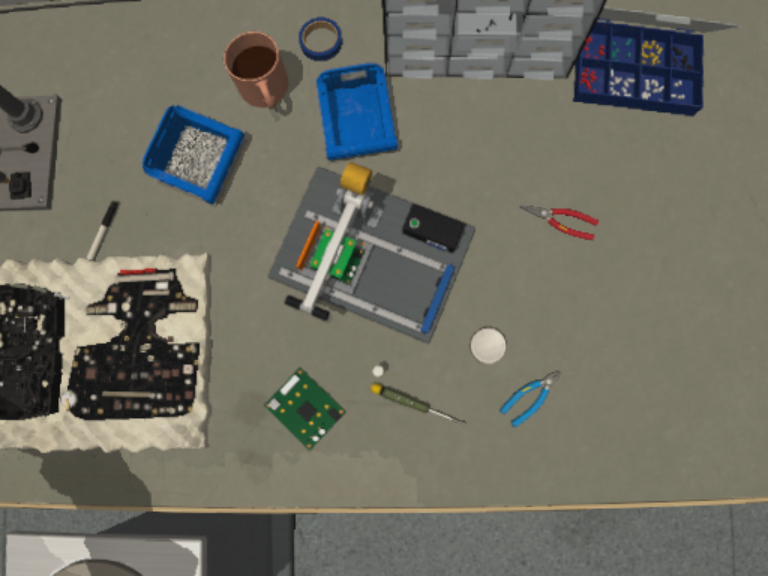

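View pics/side0.png

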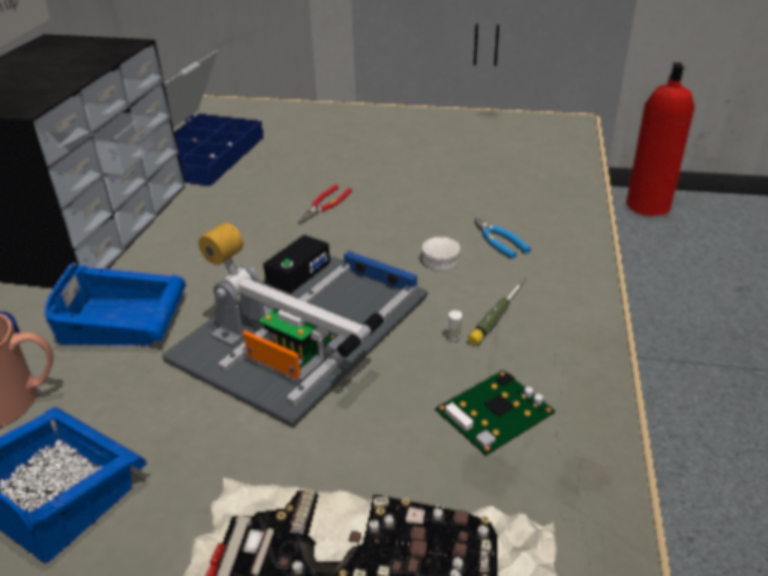

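The top view shows the tester with its base corners near (318,168), (475,228), (430,340) and (270,277). The T-bar is at (307,307), the orange plate at (308,245), the blue stop at (438,298), and the vial and driver at (378,370) and (400,398). The side view agrees.

```bash
python3 - <<'E'
from h import *
z=np.load("pics/top0.npz");p,d=z["p"],z["d"];c=calibration("top")
cor=np.array([onz(c,u/1.5,v/1.5,.012)[:2] for u,v in[(318,168),(475,228),(430,340),(270,277)]])
m=np.array([[130,140],[130,-130],[-65,-130],[-65,140]])/1000
A=m-m.mean(0);B=cor-cor.mean(0)
th=np.arctan2((A[:,0]*B[:,1]-A[:,1]*B[:,0]).sum(),(A*B).sum())
R=np.array([[np.cos(th),-np.sin(th)],[np.sin(th),np.cos(th)]]);t=cor.mean(0)-R@m.mean(0)
print("fit",t,th,np.degrees(th));print((m@R.T+t-cor)*1000)
hsv=cv2.cvtColor(p,cv2.COLOR_RGB2HSV)
def T(X): return (R.T@(X[:2]-t))*1000
for nm,lo,hi,zz,box in[("orange",(5,180,120),(17,255,255),.05,(195,140,220,185)),("blue",(105,120,60),(120,255,255),.036,(270,170,310,225)),("tbar",(0,0,0),(180,255,45),.08,(185,190,225,215)),("brass",(15,120,100),(28,255,255),.125,(220,105,250,132))]:
    mk=cv2.inRange(hsv,lo,hi);b=np.zeros_like(mk);x0,y0,x1,y1=box;b[y0:y1,x0:x1]=mk[y0:y1,x0:x1]
    ys,xs=np.nonzero(b);X=onz(c,xs.mean(),ys.mean(),zz)
    dd=d[ys,xs];dd=dd[dd>0];XD=atdepth(c,xs.mean(),ys.mean(),np.median(dd))
    print(nm,len(xs),cv2.minAreaRect(np.c_[xs,ys].astype(np.float32)),X.round(4),T(X).round(1),"depth",XD.round(4),T(XD).round(1))
for n,X in dict(tbar=(-90,50),plate=(0,95),park=(0,180),pushend=(0,-16),pivot=(85,50)).items(): print(n,(R@np.array(X)/1000+t).round(4))
for n,u,v,zz in[("vial",378,370,.036),("drvhead",376,388,.008),("drvtip",465,422,.005),("tin",489,345,.022)]:
    X=onz(c,u/1.5,v/1.5,zz);print(n,X.round(3),T(X).round(0))
E
```

```text
fit [ 0.54984913 -0.41367017] -0.40204882389741864 -23.035700767520563
[[ 3.72544864  1.40776219]
 [ 2.64765997 -3.50753564]
 [-5.19012054 -1.43544117]
 [-1.18298806  3.53521461]]
orange 83 ((204.50001525878906, 162.5), (2.538365602493286, 31.780336380004883), 23.96249008178711) [ 0.588  -0.3259  0.05  ] [ 0.8 95.8] depth [ 0.5877 -0.3261  0.0513] [ 0.6 95.4]
blue 250 ((291.05743408203125, 198.82022094726562), (5.414039134979248, 47.91569900512695), 22.109447479248047) [ 0.5035 -0.5168  0.036 ] [  -2.3 -113.1] depth [ 0.5037 -0.5169  0.0346] [  -2.1 -113. ]
tbar 113 ((205.8328399658203, 201.54881286621094), (29.698486328125, 12.782315254211426), 22.380136489868164) [ 0.4876 -0.3312  0.08  ] [-89.5  51.5] depth [ 0.4875 -0.3314  0.0809] [-89.6  51.3]
brass 290 ((235.91494750976562, 118.12113952636719), (17.015607833862305, 17.66176986694336), 21.037511825561523) [ 0.6623 -0.4028  0.125 ] [99.2 54. ] depth [ 0.6577 -0.4037  0.1377] [95.4 51.4]
tbar [ 0.4866 -0.3324]
plate [ 0.587  -0.3262]
park [ 0.6203 -0.248 ]
pushend [ 0.5436 -0.4284]
pivot [ 0.6476 -0.4009]
vial [ 0.4   -0.429  0.036] [-132.  -72.]
drvhead [ 0.374 -0.424  0.008] [-158.  -78.]
drvtip [ 0.322 -0.556  0.005] [-154. -220.]
tin [ 0.434 -0.593  0.022] [ -36. -210.]
```

```bash
cat >> h.py <<'E'
from scipy.spatial.transform import Rotation as Ro
TH=-.402;RT=np.array([[np.cos(TH),-np.sin(TH),0],[np.sin(TH),np.cos(TH),0],[0,0,1]]);TT=np.array([.5498,-.4137,0])
def W(x,y,z): return RT@np.array([x,y,z])/1000+TT
def tester(X): return RT.T@(np.array(X)-TT)*1000
def Rt(tilt):  # deg from vertical, fingers leaning toward tester +x
    return Ro.from_matrix(RT@np.diag([-1,1,-1.]))*Ro.from_euler("y",-tilt,degrees=True)
def rows(targets,s=None):
    s=s or sense();R0=Ro.from_quat(s["tcp_rot"]);p=np.array(s["ee_pos"])
    for X,R in targets:
        print((R0.inv().apply(np.array(X)-p)/.5).round(3),((R0.inv()*R).as_rotvec()/(np.pi/2)).round(3))
E
python3 - <<'E'
from h import *
z=np.load("pics/top0.npz");d=z["d"];c=calibration("top")
P=[]
for v in range(0,384,6):
  for u in range(0,512,6):
    if d[v,u]>0:P.append(atdepth(c,u,v,d[v,u]))
P=np.array(P)
for y0 in np.arange(-.6,.1,.1):
    print(round(y0,1),[ (lambda q: round(q[:,2].max(),2) if len(q) else None)(P[(abs(P[:,1]-y0)<.05)&(abs(P[:,0]-x)<.05)]) for x in np.arange(.2,1,.1)])
rows([([.45,.42,.3],Rt(0)),([.56,.1,.3],Rt(0)),(W(-130,50,220),Rt(0)),(W(-130,50,220),Rt(45))])
s=sense();print(s["q"])
E
```

```text
-0.6 [np.float64(0.0), np.float64(0.01), np.float64(0.02), np.float64(0.02), np.float64(0.05), np.float64(0.0), np.float64(0.17), np.float64(0.21)]
-0.5 [np.float64(0.0), np.float64(0.02), np.float64(0.02), np.float64(0.04), np.float64(0.05), np.float64(0.01), np.float64(0.03), np.float64(0.22)]
-0.4 [np.float64(0.0), np.float64(0.01), np.float64(0.03), np.float64(0.08), np.float64(0.14), np.float64(0.14), np.float64(0.04), np.float64(0.06)]
-0.3 [np.float64(0.0), np.float64(0.01), np.float64(0.01), np.float64(0.08), np.float64(0.06), np.float64(0.01), np.float64(0.09), np.float64(0.08)]
-0.2 [np.float64(0.0), np.float64(0.03), np.float64(0.04), np.float64(0.03), np.float64(0.03), np.float64(0.04), np.float64(0.1), np.float64(0.09)]
-0.1 [np.float64(0.0), np.float64(0.04), np.float64(0.04), np.float64(0.04), np.float64(0.04), np.float64(0.08), np.float64(0.08), np.float64(0.0)]
-0.0 [np.float64(0.0), np.float64(0.04), np.float64(0.04), np.float64(0.04), np.float64(0.04), np.float64(0.01), np.float64(0.0), np.float64(0.0)]
[-0.531 -0.239 -0.201] [-0.001  0.     0.018]
[-0.97  -0.754 -0.2  ] [-0.001  0.     0.018]
[-1.069 -1.61  -0.039] [-0.001  0.     0.018]
[-1.069 -1.61  -0.039] [ 0.006 -0.5    0.017]
[-1.30509308  0.47775839  0.02230577  1.556349   -0.01149106  1.10931828
 -0.08309253]
```

{"op": "drive_tool", "data": {"delta_pos": [[-0.1, -0.05, -0.1], [-0.2, -0.1, -0.2], [-0.3, -0.17, -0.2], [-0.4, -0.24, -0.2], [-0.49, -0.3, -0.2], [-0.55, -0.38, -0.2], [-0.61, -0.46, -0.2], [-0.67, -0.55, -0.2], [-0.72, -0.64, -0.2], [-0.77, -0.72, -0.2], [-0.82, -0.81, -0.2], [-0.82, -0.81, -0.2], [-0.82, -0.81, -0.2], [-0.82, -0.81, -0.2]], "turn": [[0, 0, 0], [0, 0, 0], [0, 0, 0], [0, 0, 0], [0, 0, 0], [0, 0, 0], [0, 0, 0], [0, 0, 0], [0, 0, 0.018], [0, 0, 0.018], [0, 0, 0.018], [0, 0, 0.018], [0, 0, 0.018], [0, 0, 0.018]], "grip": 1, "newtons": 40}}

```text
clock: 1.5
ee_pos: [0.4805, 0.0978, 0.3002]
tcp_rot: [0.203, 0.979, -0.0, 0.0]
ft_force: [0.8, 0.1, -0.5]
finger_gap: 0.003
gripper_force: 0.0
```

```bash
python3 - <<'E'
from h import *
s=sense();print(s["clock"],s["q"].round(3) if hasattr(s["q"],"round") else s["q"],s["ee_pos"])
rows([(W(-150,50,220),Rt(0)),(W(-150,50,220),Rt(45)),(W(-120,50,55),Rt(45))])
E
```

```text
1.5 [-0.639  0.072  0.332  1.871 -0.025  1.203  0.864] [0.48049612 0.09783631 0.3001686 ]
[-0.233 -0.786  0.161] [-0.     0.    -0.004]
[-0.233 -0.786  0.161] [-0.002 -0.5   -0.004]
[-0.293 -0.785  0.491] [-0.002 -0.5   -0.004]
```

{"op": "drive_tool", "data": {"delta_pos": [[-0.03, -0.09, 0], [-0.06, -0.18, 0], [-0.09, -0.27, 0], [-0.12, -0.36, 0.02], [-0.15, -0.45, 0.04], [-0.18, -0.54, 0.08], [-0.2, -0.63, 0.12], [-0.22, -0.71, 0.16], [-0.23, -0.785, 0.16], [-0.23, -0.785, 0.16], [-0.23, -0.785, 0.16], [-0.23, -0.785, 0.16], [-0.23, -0.785, 0.16], [-0.23, -0.785, 0.16], [-0.23, -0.785, 0.16]], "turn": [[0, 0, 0], [0, -0.05, 0], [0, -0.1, 0], [0, -0.15, 0], [0, -0.2, 0], [0, -0.25, 0], [0, -0.3, 0], [0, -0.35, 0], [0, -0.4, 0], [0, -0.45, 0], [0, -0.5, 0], [0, -0.5, 0], [0, -0.5, 0], [0, -0.5, 0], [0, -0.5, 0]]}}

```text
clock: 3.0
ee_pos: [0.4497, -0.3204, 0.2401]
tcp_rot: [0.184, 0.911, -0.07, 0.363]
ft_force: [-0.1, 0.6, 0.1]
finger_gap: -0.001
gripper_force: 0.0
```

```bash
python3 - <<'E'
from h import *
s=sense();print(s["clock"],np.round(s["q"],3),tester(s["ee_pos"]))
rows([(W(-150,50,220),Rt(45)),(W(-125,62,45),Rt(45)),(W(-80,62,45),Rt(45)),(W(0,62,190),Rt(45)),(W(15,62,210),Rt(45))])
p,d=capture("side")
cv2.imwrite("pics/s1.png",cv2.resize(p[:,:,::-1],None,fx=1.5,fy=1.5))
E
```

```text
3.0 [-0.544 -0.299  1.025  2.435  0.934  0.17   0.862] [-128.59327341   46.67248197  240.14870751]
[ 0.059  0.007 -0.   ] [ 0.005 -0.018  0.   ]
[0.263 0.028 0.289] [ 0.005 -0.018  0.   ]
[0.197 0.028 0.351] [ 0.005 -0.018  0.   ]
[-0.118  0.028  0.25 ] [ 0.005 -0.018  0.   ]
[-0.167  0.029  0.241] [ 0.005 -0.018  0.   ]
```

View pics/s1.png

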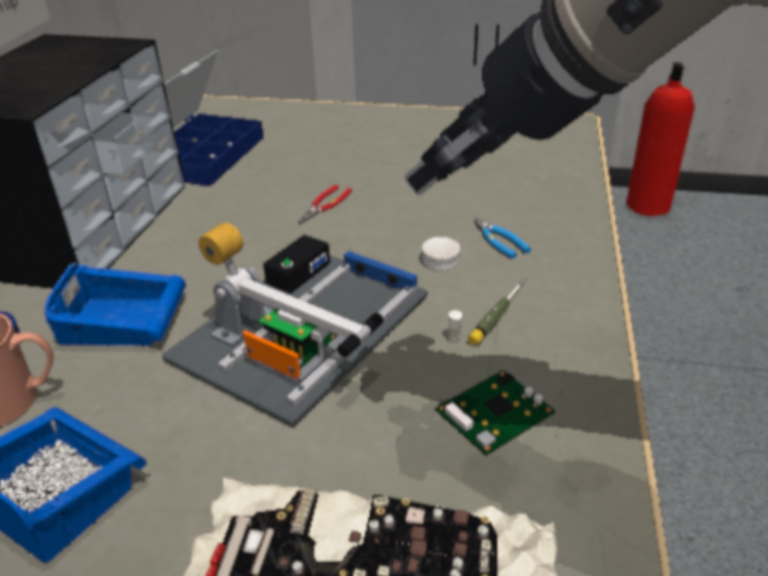

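The gripper sits well clear in front of the tester (fingertips at about (415,183)). The arm hit its joint limits at 45° of tilt, so I'll use 36°.

```bash
python3 - <<'E'
from h import *
rows([(W(-140,50,160),Rt(36)),(W(-135,50,42),Rt(36)),(W(-95,50,42),Rt(36))])
E
```

```text
[0.127 0.007 0.101] [0.005 0.082 0.001]
[0.281 0.005 0.279] [0.005 0.082 0.001]
[0.223 0.005 0.334] [0.005 0.082 0.001]
```

{"op": "drive_tool", "data": {"delta_pos": [[0.06, 0, 0.05], [0.127, 0, 0.1], [0.127, 0, 0.1], [0.127, 0, 0.1], [0.127, 0, 0.1], [0.127, 0, 0.1]], "turn": [[0, 0.04, 0], [0, 0.08, 0], [0, 0.08, 0], [0, 0.08, 0], [0, 0.08, 0], [0, 0.08, 0]]}}

```text
clock: 3.65
ee_pos: [0.4382, -0.3189, 0.1745]
tcp_rot: [0.189, 0.932, -0.058, 0.303]
ft_force: [-0.1, 0.7, -0.7]
finger_gap: 0.001
gripper_force: 0.0
```

```bash
python3 - <<'E'
from h import *
s=sense();print(s["clock"],np.round(s["q"],3),tester(s["ee_pos"]))
rows([(W(-140,50,160),Rt(36)),(W(-135,50,42),Rt(36)),(W(-95,50,42),Rt(36))])
E
```

```text
3.65 [-0.92  -0.26   1.454  2.435  0.849  0.17   0.982] [-139.76879657   43.58232632  174.53090457]
[0.017 0.013 0.023] [ 0.005 -0.001 -0.001]
[0.148 0.011 0.22 ] [ 0.005 -0.001 -0.001]
[0.083 0.011 0.267] [ 0.005 -0.001 -0.001]
```

{"op": "drive_tool", "data": {"delta_pos": [[0.05, 0, 0.08], [0.1, 0.01, 0.16], [0.125, 0.01, 0.21], [0.125, 0.01, 0.21], [0.125, 0.01, 0.21], [0.125, 0.01, 0.21]], "turn": [[0, 0, 0], [0, 0, 0], [0, 0, 0], [0, 0, 0], [0, 0, 0], [0, 0, 0]]}}

```text
clock: 4.25
ee_pos: [0.4381, -0.3118, 0.1722]
tcp_rot: [0.188, 0.935, -0.054, 0.296]
ft_force: [0.2, 1.1, 0.0]
finger_gap: 0.001
gripper_force: 0.0
```

```bash
python3 - <<'E'
from h import *
s=sense();print(s["clock"],np.round(s["q"],3),tester(s["ee_pos"]))
rows([(W(-130,50,48),Rt(36)),(W(-95,50,42),Rt(36))])
E
```

```text
4.25 [-0.925 -0.242  1.454  2.435  0.737  0.17   1.08 ] [-142.63628125   50.07171515  172.21243688]
[ 0.122 -0.003  0.218] [ 0.008 -0.01   0.001]
[ 0.072 -0.004  0.268] [ 0.008 -0.01   0.001]
```

```bash
cat >> h.py <<'E'
def Rs(tau,az): # fingers lean tau from vertical toward azimuth az (tester deg); az=-90 is -y
    return Ro.from_euler("z",az+90,degrees=True)*Rt(0)*Ro.from_euler("x",tau,degrees=True)
E
python3 - <<'E'
from h import *
print(RT.T@Rs(70,-65).as_matrix()[:,2])
rows([(W(-120,130,240),Rt(5)),(W(-120,130,240),Rs(0,-65)),(W(-120,130,240),Rs(45,-65))])
E
```

```text
[ 0.39713126 -0.85165074 -0.34202014]
[-0.115  0.161 -0.083] [0.008 0.334 0.003]
[-0.115  0.161 -0.083] [-0.077  0.385 -0.266]
[-0.115  0.161 -0.083] [ 0.4    0.258 -0.4  ]
```

{"op": "drive_tool", "data": {"delta_pos": [[-0.06, 0.08, -0.04], [-0.115, 0.16, -0.08], [-0.115, 0.16, -0.08], [-0.115, 0.16, -0.08], [-0.115, 0.16, -0.08], [-0.115, 0.16, -0.08], [-0.115, 0.16, -0.08], [-0.115, 0.16, -0.08], [-0.115, 0.16, -0.08], [-0.115, 0.16, -0.08], [-0.115, 0.16, -0.08], [-0.115, 0.16, -0.08], [-0.115, 0.16, -0.08], [-0.115, 0.16, -0.08]], "turn": [[0, 0.1, 0], [0, 0.2, 0], [0, 0.3, 0], [-0.077, 0.385, -0.266], [-0.077, 0.385, -0.266], [-0.077, 0.385, -0.266], [-0.077, 0.385, -0.266], [0.1, 0.35, -0.32], [0.2, 0.32, -0.35], [0.3, 0.29, -0.38], [0.4, 0.258, -0.4], [0.4, 0.258, -0.4], [0.4, 0.258, -0.4], [0.4, 0.258, -0.4]]}}

```text
clock: 5.65
ee_pos: [0.4396, -0.2456, 0.2799]
tcp_rot: [-0.025, 0.927, -0.374, 0.023]
ft_force: [0.6, -0.2, -0.5]
finger_gap: -0.002
gripper_force: 0.0
```

```bash
python3 - <<'E'
from h import *
s=sense();print(s["clock"],np.round(s["q"],3),tester(s["ee_pos"]))
rows([(W(-125,110,150),Rs(70,-65)),(W(-105,66,49),Rs(70,-65)),(W(-93,40,49),Rs(70,-65))])
E
```

```text
5.65 [-1.754 -0.336  1.454  2.209  1.085  1.438  0.85 ] [-167.15856982  111.54210844  279.89932067]
[-0.068  0.153  0.216] [ 0.289  0.024 -0.003]
[-0.059  0.223  0.429] [ 0.289  0.024 -0.003]
[-0.057  0.182  0.468] [ 0.289  0.024 -0.003]
```

{"op": "drive_tool", "data": {"delta_pos": [[-0.03, 0.05, 0.05], [-0.06, 0.1, 0.12], [-0.068, 0.15, 0.2], [-0.068, 0.15, 0.21], [-0.068, 0.15, 0.21], [-0.068, 0.15, 0.21], [-0.068, 0.15, 0.21], [-0.068, 0.15, 0.21]], "turn": [[0.05, 0, 0], [0.1, 0, 0], [0.15, 0.02, 0], [0.2, 0.02, 0], [0.25, 0.02, 0], [0.29, 0.02, 0], [0.29, 0.02, 0], [0.29, 0.02, 0]]}}

```text
clock: 6.45
ee_pos: [0.3604, -0.2764, 0.3263]
tcp_rot: [-0.018, 0.829, -0.558, 0.022]
ft_force: [-0.2, 0.2, -1.1]
finger_gap: 0.001
gripper_force: 0.0
```

```bash
python3 - <<'E'
from h import *
s=sense();print(s["clock"],np.round(s["q"],3),tester(s["ee_pos"]))
rows([(W(-125,110,150),Rs(70,-65)),(W(-105,66,49),Rs(70,-65)),(W(-93,40,49),Rs(70,-65))])
E
```

```text
6.45 [-1.895 -0.337  1.455  2.434  1.255  1.754  0.564] [-227.99041453   52.25835867  326.32837427]
[-0.23   0.335  0.123] [ 0.024  0.016 -0.005]
[-0.223  0.486  0.288] [ 0.024  0.016 -0.005]
[-0.222  0.464  0.341] [ 0.024  0.016 -0.005]
```

```bash
cat > kin.py <<'E'
import numpy as np, itertools
from scipy.spatial.transform import Rotation as Ro
D=[([-1.305,.4777,.0223,1.5563,-.0115,1.1093,-.0831],[.24626,.62784,.1993],[.1858,.9826,-.0008,-.0001]),
([-.639,.072,.332,1.871,-.025,1.203,.864],[.4805,.0978,.3002],[.203,.979,0,0]),
([-.544,-.299,1.025,2.435,.934,.17,.862],[.4497,-.3204,.2401],[.184,.911,-.07,.363]),
([-.92,-.26,1.454,2.435,.849,.17,.982],[.4382,-.3189,.1745],[.189,.932,-.058,.303]),
([-.925,-.242,1.454,2.435,.737,.17,1.08],[.4381,-.3118,.1722],[.188,.935,-.054,.296]),
([-1.754,-.336,1.454,2.209,1.085,1.438,.85],[.4396,-.2456,.2799],[-.025,.927,-.374,.023]),
([-1.895,-.337,1.455,2.434,1.255,1.754,.564],[.3604,-.2764,.3263],[-.018,.829,-.558,.022])]
def chain(q,s):
    Rs=[];R=Ro.identity()
    for i in range(7):
        R=R*Ro.from_euler("zyzyzyz"[i],s[i]*q[i]); Rs.append(R)
    return Rs
E
python3 - <<'E'
from kin import *
best=[]
for s in itertools.product([1,-1],repeat=7):
    if s[1]<0: continue
    # R_meas = B * chain * C ; B=Rz(b), C unknown const: solve
    for b in np.radians(np.arange(0,360,15)):
        C=Ro.concatenate([(Ro.from_euler("z",b)*chain(q,s)[-1]).inv()*Ro.from_quat(r) for q,p,r in D])
        m=C.mean();e=np.degrees((m.inv()*C).magnitude()).max();best.append((e,s,np.degrees(b),m.as_rotvec().round(2)))
best.sort(key=lambda x:x[0])
for x in best[:6]:print(x)
E
```

```text
(np.float64(0.088281871166426), (-1, 1, -1, 1, -1, 1, -1), np.float64(0.0), array([ 0.  , -0.  ,  1.57]))
(np.float64(12.653884882491434), (-1, 1, -1, 1, -1, 1, -1), np.float64(345.0), array([-0.01, -0.1 ,  1.37]))
(np.float64(12.659261555303267), (-1, 1, -1, 1, -1, 1, -1), np.float64(14.999999999999998), array([0.01, 0.11, 1.77]))
(np.float64(25.256246174030473), (-1, 1, -1, 1, -1, 1, -1), np.float64(330.0), array([-0.02, -0.19,  1.16]))
(np.float64(25.26167187786503), (-1, 1, -1, 1, -1, 1, -1), np.float64(29.999999999999996), array([0.02, 0.22, 1.98]))
(np.float64(37.74387597744622), (-1, 1, -1, 1, -1, 1, -1), np.float64(315.0), array([-0.03, -0.28,  0.94]))
```

```bash
cat >> kin.py <<'E'
S=(-1,1,-1,1,-1,1,-1);C=Ro.from_euler("z",np.pi/2)
def feats(q):
    Rs=chain(q,S)
    # h; after R1:x,y ; after R2: x,y,z ; after R4: x,y,z ; after R6: x,y,z
    cols=[np.array([0,0,1.])]
    for i,ax in((0,"x"),(1,"xyz"),(3,"xyz"),(5,"xyz")):
        M=Rs[i].as_matrix()
        for a in ax: cols.append(M[:,"xyz".index(a)])
    return np.array(cols).T
E
python3 - <<'E'
from kin import *
A=np.vstack([feats(q) for q,p,r in D]);b=np.hstack([p for q,p,r in D])
for lam in(1e-6,1e-3):
    x=np.linalg.solve(A.T@A+lam*np.eye(A.shape[1]),A.T@b);print(x.round(3),np.abs(A@x-b).max()*1000)
print(np.linalg.svd(A)[1].round(3))
E
```

```text
[ 0.287 -0.     0.    -0.031  0.542  0.    -0.031  0.473  0.    -0.
  0.358] 0.2785181809517867
[ 0.277  0.001  0.004 -0.029  0.537 -0.011 -0.035  0.464 -0.     0.001
  0.356] 1.78399426994158
[5.091 4.926 4.358 1.55  1.462 1.253 1.086 0.639 0.27  0.186 0.151]
```

```bash
cat >> kin.py <<'E'
X=np.array([.287,0,0,-.031,.542,0,-.031,.473,0,0,.358])
LO=np.array([-2.96,-.34,-1.41,.24,-1.37,.17,-2.96]);HI=np.array([2.96,2.1,1.46,2.44,4.51,1.92,2.96])
from scipy.optimize import least_squares
def fk(q): return feats(q)@X, chain(q,S)[-1]*C
def res(q,p,R):
    a,B=fk(q); return np.r_[(a-p)*5,(R.inv()*B).as_rotvec()]
def ik(p,R,seed,m=.02,w=0,q0=None):
    f=(lambda q:res(q,p,R)) if not w else (lambda q:np.r_[res(q,p,R),w*(q-q0)])
    r=least_squares(f,np.clip(seed,LO+m+.01,HI-m-.01),bounds=(LO+m,HI-m),max_nfev=60)
    return r.x,np.abs(res(r.x,p,R)).max()
E
cat > scan.py <<'E'
from kin import *
from h import W,Rs
rng=np.random.default_rng(0)
n0=.018
for az in(0,-30,-60,-75,-90,30,60):
  for tau in(30,45,60,75):
    f=np.array([np.sin(np.radians(tau))*np.cos(np.radians(az)),np.sin(np.radians(tau))*np.sin(np.radians(az)),-np.cos(np.radians(tau))])
    n=np.array([-f[2],0,f[0]]);n/=np.hypot(*n[[0,2]])+1e-9
    y=50
    tip=np.array([-90,y,75])-22*n+26*f
    R=Rs(tau,az);out=[]
    for dx in((0,0,0),(85,0,151)):
        p=W(*(tip+dx));b=None
        for k in range(6):
            q,e=ik(p,R,rng.uniform(LO,HI),.1)
            if e<2e-3: b=q;break
        out.append(None if b is None else b.round(2))
    if all(o is not None for o in out): print(az,tau,"up",round(np.degrees(np.arctan2(n[2],n[0]))),tip.round(),out[0],out[1])
E
timeout 500 python3 scan.py
```

```text
0 30 up 30 [-96.  50.  41.] [ 1.48  0.73 -1.17  2.26  1.71  0.55  1.8 ] [-0.45  0.57  1.31  2.09 -1.27  0.72 -1.92]
-30 30 up 27 [-98.  44.  43.] [0.3  0.41 0.03 2.31 1.65 0.27 0.95] [-0.37  0.35  0.89  2.07 -0.06  0.38  2.68]
-60 30 up 16 [-105.   39.   46.] [ 0.7   0.53 -0.59  2.14  1.25  0.84  0.87] [-0.38  0.44  0.81  1.93  0.24  0.67  1.86]
-60 45 up 27 [-100.   34.   47.] [ 0.53  0.63 -0.56  2.21  1.51  1.08  0.5 ] [ 0.51  0.42 -0.48  1.97  1.21  1.06  0.98]
-60 60 up 41 [-95.  31.  48.] [-0.52  0.85  0.58  2.29  1.46  0.63  0.14] [-0.16  0.49  0.23  2.08  1.32  0.97  0.7 ]
-60 75 up 62 [-88.  28.  49.] [ 0.39  1.02 -0.59  2.18  1.75  1.79  0.12] [ 0.54  0.77 -0.74  2.05  1.75  1.73  0.52]
-75 30 up 8 [-108.   37.   49.] [-0.08  0.53  0.34  2.1   0.66  0.6   1.08] [-0.37  0.51  0.82  1.83  0.2   0.83  1.66]
-75 45 up 15 [-107.   32.   51.] [-0.15  0.62  0.26  2.12  1.01  0.77  0.63] [ 0.45  0.5  -0.45  1.83  1.07  1.26  0.89]
-75 75 up 44 [-99.  26.  53.] [-0.52  1.05  0.52  2.07  1.04  0.95  0.3 ] [ 0.05  0.7  -0.11  1.89  1.32  1.5   0.53]
-90 30 up 0 [-112.   37.   52.] [-0.
[... 208 characters left out ...]
60 up 0 [-112.   27.   62.] [-0.06  0.79  0.07  1.94  0.96  1.21  0.44] [ 0.52  0.74 -0.69  1.67  1.23  1.77  0.62]
30 30 up 27 [-98.  56.  43.] [ 0.99  0.48 -0.33  2.19 -1.06  0.27 -1.3 ] [ 0.36  0.32  0.37  1.96 -0.85  0.68 -1.7 ]
30 45 up 41 [-91.  59.  42.] [ 1.83  1.07 -1.31  2.23  1.64  0.31  2.72] [ 1.37  0.44 -0.74  2.03 -0.9   0.37 -1.48]
30 60 up 56 [-83.  61.  44.] [ 0.65  0.77  0.34  2.34  4.23  1.23 -0.18] [ 0.29  0.54  0.7   2.2   4.41  1.15 -0.68]
30 75 up 73 [-75.  63.  47.] [ 0.52  1.1   0.55  2.32  4.11  1.82 -0.12] [ 0.49  0.67  0.52  2.23  4.21  1.43 -0.43]
60 60 up 41 [-95.  70.  48.] [ 1.6   0.95 -0.78  1.95 -0.72  0.68 -0.83] [ 1.75  1.06 -1.3   1.76 -0.06  0.74 -1.66]
```

```bash
cat >> kin.py <<'E'
def sim(q,targets,n=12,dls=.02):
    """local min-norm IK along straight rows to each target (p,R)"""
    q=np.array(q,float);pc,Rc=fk(q)
    for p,R in targets:
        for _ in range(n):
            dp=p-pc;L=np.linalg.norm(dp);pc=pc+dp*min(1,.04/(L+1e-9))
            w=(Rc.inv()*R).as_rotvec();a=np.linalg.norm(w);Rc=Rc*Ro.from_rotvec(w*min(1,.13/(a+1e-9)))
            for _ in range(4):
                e=-res(q,pc,Rc);J=np.array([(res(q+1e-5*v,pc,Rc)+e)/1e-5 for v in np.eye(7)]).T
                dq=J.T@np.linalg.solve(J@J.T+dls**2*np.eye(6),e)
                q=np.clip(q+np.clip(dq,-.25,.25),LO,HI)
            pc,Rc=fk(q)
    return q,np.abs(res(q,*targets[-1])).max()
E
cat > t.py <<'E'
from kin import *
from h import W,Rs,Rt
V=Rt(0)
P=np.array
q,e=sim(D[0][0],[(P([.42,.4,.3]),Ro.from_quat(D[0][2])),(P([.48,.0978,.3]),V)]);print("pose2 sim",q.round(2),e,"real",D[1][0])
q,e=sim(D[1][0],[(W(-150,50,220),Rt(45))],20);print(q.round(2),e,"real",D[2][0])
T=Rs(70,-65);goal=[(W(-110,100,140),T),(W(-115,88,60),T),(W(-93,40,49),T),(W(-8,40,200),T)]
q0=np.array(D[-1][0])
routes={"direct":[],
"V far":[(P([.45,-.2,.35]),V),(P([.7,-.1,.3]),V),(P([.65,0,.3]),V)],
"V pose2":[(P([.48,.1,.3]),V)],
"V left":[(P([.45,-.1,.35]),V),(P([.45,.35,.3]),V)],
"V far right":[(P([.45,-.35,.4]),V),(P([.5,-.5,.4]),V),(P([.65,-.35,.3]),V)],
"far hi":[(P([.45,-.2,.45]),V),(P([.75,-.25,.45]),V)],
}
for k,r in routes.items():
    q=q0
    if r: q,e=sim(q,r);print(k,q.round(2),round(e,3))
    for g in goal:
        q,e=sim(q,[g]);print("   ",q.round(2),round(e,4))
E
python3 t.py
```

```text
pose2 sim [-0.64  0.07  0.33  1.87 -0.02  1.2   0.87] 1.3877787807814457e-15 real [-0.639, 0.072, 0.332, 1.871, -0.025, 1.203, 0.864]
[-0.55 -0.34  1.02  2.44  1.36  0.17  0.45] 0.20131924783871366 real [-0.544, -0.299, 1.025, 2.435, 0.934, 0.17, 0.862]
    [-2.96 -0.34  1.46  2.23  1.03  1.92  0.22] 2.2479
    [-2.96 -0.34  1.46  2.22  0.88  1.92  0.06] 2.2037
    [-2.96 -0.34  1.46  2.26  0.85  1.92  0.02] 2.3742
    [-2.96 -0.34  1.46  2.18  0.87  1.92  0.19] 2.7084
V far [-2.35 -0.34  1.46  1.53  0.4   1.63  0.36] 1.124
    [-2.96 -0.34  1.46  1.93  0.83  1.92  0.26] 2.6315
    [-2.96 -0.34  1.46  2.12  0.81  1.92  0.07] 2.3502
    [-2.96 -0.34  1.46  2.23  0.82  1.92  0.02] 2.4087
    [-2.96 -0.34  1.46  2.17  0.86  1.92  0.19] 2.713
V pose2 [-2.   -0.34  1.45  1.91  0.35  1.29  0.51] 0.001
    [-2.96 -0.34  1.46  2.11  0.91  1.92  0.21] 2.3694
    [-2.96 -0.34  1.46  2.19  0.84  1.92  0.05] 2.2367
    [-2.96 -0.34  1.46  2.25  0.84  1.92  0.02] 2.3751
    [-2.96 -0.34  1.46  2.18  0.87  1.92  0.19] 2.7062
V left [-1.57  0.34  1.05  1.73 -0.31  1.25  0.72] 0.0
    [-1.3   0.96  1.03  2.14  0.45  0.92  0.91] 0.8212
    [-0.99  1.29  0.98  2.22  0.53  0.42  0.75] 0.0
    [-0.9   1.37  1.02  2.21  0.57  0.3   0.73] 0.0
    [-0.82  1.05  1.15  2.06  0.67  0.5   1.  ] 0.0
V far right [-1.99 -0.34  1.46  1.33  0.41  1.82  0.78] 1.765
    [-2.96 -0.34  1.46  2.    1.01  1.92  0.42] 2.5996
    [-2.96 -0.34  1.46  2.11  0.85  1.92  0.12] 2.394
    [-2.96 -0.34  1.46  2.21  0.82  1.92  0.03] 2.4431
    [-2.96 -0.34  1.46  2.16  0.85  1.92  0.19] 2.7255
far hi [-2.69 -0.34  1.46  0.82  0.65  1.92  0.56] 2.649
    [-2.96 -0.34  1.46  1.37  1.01  1.92  0.7 ] 3.2095
    [-2.96 -0.34  1.46  1.67  0.98  1.92  0.48] 3.0502
    [-2.96 -0.34  1.46  1.9   0.86  1.92  0.26] 2.9999
    [-2.96 -0.34  1.46  1.99  0.84  1.92  0.27] 3.0173
```

```bash
cat > t2.py <<'E'
from kin import *
from h import W,Rs,Rt
V=Rt(0);P=np.array
q0=np.array(D[-1][0])
base=[(P([.45,-.1,.35]),V),(P([.45,.35,.3]),V)]
for az,tau in((-65,70),(-60,62)):
  T=Rs(tau,az);goal=[(W(-110,110,140),T),(W(-115,88,60),T),(W(-93,40,49),T),(W(-8,40,200),T)]
  for k,r in {"a":base,"b":base+[(P([.3,.55,.3]),V)],"c":base+[(P([.3,.55,.3]),V),(P([.5,.1,.3]),V),(P([.5,-.2,.3]),V)],"d":base+[(P([.5,.1,.3]),V),(P([.5,-.2,.3]),Rs(30,az))],"e":base+[(P([.45,.4,.3]),Rs(60,az)),(P([.5,.1,.3]),Rs(60,az))]}.items():
    q,e=sim(q0,r,20);print(az,k,q.round(2),round(e,3))
    for g in goal:
        q,e=sim(q,[g],20);print("   ",q.round(2),round(e,4))
E
python3 t2.py
```

```text
-65 a [-1.57  0.33  1.04  1.73 -0.3   1.25  0.71] 0.0
    [-1.03  1.1   1.06  2.21  0.59  0.56  0.85] 0.0
    [-0.98  1.28  0.98  2.22  0.55  0.43  0.73] 0.0
    [-0.9   1.36  1.01  2.21  0.59  0.3   0.7 ] 0.0
    [-0.81  1.04  1.14  2.06  0.69  0.51  0.98] 0.0
-65 b [-1.85  0.45  0.97  1.6  -0.38  1.3   0.35] 0.0
    [-1.11  1.    0.99  2.21  0.61  0.71  0.79] 0.2708
    [-0.96  1.24  0.94  2.22  0.65  0.46  0.64] 0.0
    [-0.88  1.33  0.99  2.21  0.7   0.33  0.61] 0.0
    [-0.8   1.    1.1   2.06  0.77  0.54  0.91] 0.0
-65 c [-0.67  0.29  1.17  1.8  -0.28  1.23  1.75] 0.0
    [-1.11  1.33  1.25  2.21  0.03  0.45  1.37] 0.0
    [-1.06  1.46  1.12  2.22 -0.04  0.35  1.29] 0.0
    [-0.95  1.49  1.12  2.22 -0.03  0.24  1.3 ] 0.0
    [-0.87  1.25  1.33  2.07  0.12  0.39  1.49] 0.0
-65 d [-1.11  0.23  1.21  1.96  0.35  1.05  1.53] 0.0
    [-1.06  1.16  1.12  2.21  0.46  0.51  0.97] 0.0
    [-1.01  1.33  1.02  2.22  0.42  0.39  0.86] 0.0
    [-0.92  1.4   1.05  2.22  0.44  0.27  0.85] 0.0
    [-0.84  1.1   1.2   2.06  0.56  0.46  1.09] 0.0
-65 e [-1.46  0.72  1.02  1.77  0.34  1.44  1.05]
[... 840 characters left out ...]
  1.5 ] 0.0
    [-1.02  1.3   1.13  2.3  -0.03  0.19  1.41] 0.0
    [-0.9   1.33  1.11  2.29  0.05  0.17  1.36] 0.1608
    [-0.85  1.05  1.3   2.11  0.22  0.31  1.54] 0.0
-60 d [-1.16  0.17  1.23  2.    0.42  1.03  1.54] 0.0
    [-1.05  1.01  1.14  2.28  0.55  0.39  1.01] 0.0
    [-0.99  1.21  1.05  2.3   0.51  0.22  0.89] 0.0
    [-0.86  1.24  1.04  2.29  0.93  0.17  0.51] 0.0418
    [-0.74  0.79  1.03  2.11  0.93  0.51  0.92] 0.0
-60 e [-1.51  0.68  1.01  1.82  0.39  1.39  1.04] 0.0
    [-1.01  0.94  1.07  2.28  0.73  0.46  0.84] 0.0
    [-0.96  1.16  1.01  2.3   0.72  0.27  0.69] 0.0
    [-0.85  1.22  1.02  2.29  1.03  0.17  0.42] 0.0076
    [-0.73  0.77  1.    2.11  0.97  0.54  0.88] 0.0
```

```bash
python3 - <<'E'
from h import *
P=np.array
rows([(P([.45,-.1,.35]),Rt(0)),(P([.45,.35,.3]),Rt(0))])
E
```

```text
[-0.199  0.088 -0.334] [-0.738  0.182  0.25 ]
[-0.248  0.52  -1.128] [-0.738  0.182  0.25 ]
```

{"op": "drive_tool", "data": {"delta_pos": [[-0.05, 0.02, -0.08], [-0.1, 0.04, -0.16], [-0.15, 0.06, -0.25], [-0.2, 0.09, -0.334], [-0.2, 0.09, -0.334], [-0.2, 0.09, -0.334], [-0.2, 0.09, -0.334], [-0.2, 0.09, -0.334], [-0.2, 0.09, -0.334], [-0.21, 0.13, -0.41], [-0.21, 0.17, -0.49], [-0.22, 0.22, -0.57], [-0.22, 0.26, -0.65], [-0.23, 0.31, -0.73], [-0.23, 0.35, -0.81], [-0.24, 0.4, -0.9], [-0.24, 0.44, -0.98], [-0.24, 0.44, -0.98]], "turn": [[-0.09, 0.02, 0.03], [-0.18, 0.05, 0.06], [-0.27, 0.07, 0.09], [-0.36, 0.09, 0.12], [-0.45, 0.11, 0.15], [-0.54, 0.13, 0.18], [-0.63, 0.16, 0.21], [-0.738, 0.182, 0.25], [-0.738, 0.182, 0.25], [-0.738, 0.182, 0.25], [-0.738, 0.182, 0.25], [-0.738, 0.182, 0.25], [-0.738, 0.182, 0.25], [-0.738, 0.182, 0.25], [-0.738, 0.182, 0.25], [-0.738, 0.182, 0.25], [-0.738, 0.182, 0.25], [-0.738, 0.182, 0.25]]}}

```text
clock: 8.25
ee_pos: [0.449, 0.2737, 0.3068]
tcp_rot: [0.195, 0.981, -0.002, 0.001]
ft_force: [-0.5, -0.4, 0.8]
finger_gap: -0.0
gripper_force: 0.0
```

```bash
python3 - <<'E'
from h import *
from kin import sim
P=np.array
s=sense();q=np.array(s["q"]);print(s["clock"],q.round(2))
T=Rs(70,-65)
a=[(P([.45,.35,.3]),Rt(0)),(P([.5,.1,.3]),Rs(60,-65)),(W(-110,110,140),T),(W(-115,88,60),T),(W(-93,40,49),T),(W(-8,40,200),T)]
for k in(0,1,2):
    qq=q
    for g in a[k:]: qq,e=sim(qq,[g],20);print("  ",qq.round(2),round(e,4))
rows(a[:2])
E
```

```text
8.25 [-1.59  0.22  1.1   1.82 -0.2   1.23  0.75]
   [-1.57  0.34  1.04  1.73 -0.3   1.25  0.71] 0.0
   [-1.47  0.73  1.03  1.77  0.33  1.44  1.06] 0.0
   [-1.02  1.08  1.04  2.21  0.63  0.57  0.81] 0.0
   [-0.97  1.26  0.96  2.22  0.6   0.44  0.69] 0.0
   [-0.89  1.35  1.    2.21  0.64  0.31  0.66] 0.0
   [-0.81  1.02  1.12  2.06  0.73  0.52  0.95] 0.0
   [-1.47  0.74  1.04  1.77  0.33  1.44  1.07] 0.0
   [-1.02  1.09  1.04  2.21  0.62  0.57  0.82] 0.0
   [-0.97  1.27  0.96  2.22  0.59  0.44  0.69] 0.0
   [-0.89  1.35  1.    2.21  0.63  0.31  0.67] 0.0
   [-0.81  1.03  1.13  2.06  0.72  0.52  0.95] 0.0
   [-1.03  1.11  1.06  2.21  0.58  0.55  0.85] 0.0
   [-0.98  1.28  0.98  2.22  0.55  0.42  0.73] 0.0
   [-0.9   1.36  1.02  2.21  0.59  0.3   0.71] 0.0
   [-0.82  1.05  1.15  2.06  0.68  0.51  0.99] 0.0
[0.057 0.142 0.013] [-0.002  0.002  0.006]
[-0.227 -0.282  0.015] [ 0.653 -0.141 -0.247]
```

Matches the model. Continue to (0.5, 0.1, 0.3) with a 60° lean.

{"op": "drive_tool", "data": {"delta_pos": [[-0.03, -0.03, 0], [-0.06, -0.07, 0], [-0.09, -0.11, 0], [-0.12, -0.15, 0], [-0.15, -0.19, 0], [-0.18, -0.23, 0], [-0.21, -0.26, 0], [-0.227, -0.28, 0.015], [-0.227, -0.28, 0.015], [-0.227, -0.28, 0.015], [-0.227, -0.28, 0.015]], "turn": [[0.08, -0.02, -0.03], [0.16, -0.04, -0.06], [0.24, -0.05, -0.09], [0.32, -0.07, -0.12], [0.4, -0.09, -0.15], [0.48, -0.1, -0.18], [0.56, -0.12, -0.21], [0.65, -0.14, -0.247], [0.65, -0.14, -0.247], [0.65, -0.14, -0.247], [0.65, -0.14, -0.247]]}}

```text
clock: 9.35
ee_pos: [0.5005, 0.0928, 0.3023]
tcp_rot: [-0.01, 0.869, -0.495, 0.006]
ft_force: [0.1, 0.1, 0.6]
finger_gap: -0.001
gripper_force: 0.0
```

```bash
python3 - <<'E'
from h import *
s=sense();q=np.array(s["q"]);print(s["clock"],q.round(2))
T=Rs(70,-65)
rows([(W(-110,110,140),T),(W(-118,88,80),T)])
E
```

```text
9.35 [-1.46  0.72  1.03  1.77  0.33  1.44  1.06]
[ 0.035 -0.09   0.788] [ 0.119 -0.006 -0.004]
[ 0.068 -0.004  0.878] [ 0.119 -0.006 -0.004]
```

{"op": "drive_tool", "data": {"delta_pos": [[0, -0.01, 0.08], [0, -0.02, 0.16], [0.01, -0.03, 0.24], [0.01, -0.04, 0.32], [0.02, -0.05, 0.4], [0.02, -0.06, 0.48], [0.03, -0.07, 0.56], [0.03, -0.08, 0.64], [0.035, -0.09, 0.72], [0.035, -0.09, 0.788], [0.035, -0.09, 0.788], [0.035, -0.09, 0.788], [0.035, -0.09, 0.788]], "turn": [[0, 0, 0], [0, 0, 0], [0.03, 0, 0], [0.06, 0, 0], [0.09, 0, 0], [0.12, 0, 0], [0.12, -0.005, 0], [0.12, -0.005, 0], [0.12, -0.005, 0], [0.12, -0.005, 0], [0.12, -0.005, 0], [0.12, -0.005, 0], [0.12, -0.005, 0]]}}

```text
clock: 10.65
ee_pos: [0.4927, -0.2684, 0.1407]
tcp_rot: [-0.012, 0.818, -0.575, 0.012]
ft_force: [-0.7, -0.4, -0.1]
finger_gap: 0.0
gripper_force: 0.0
```

```bash
python3 - <<'E'
from h import *
s=sense();q=np.array(s["q"]);print(s["clock"],q.round(2),tester(s["ee_pos"]),(RT.T@Ro.from_quat(s["tcp_rot"]).as_matrix()).round(2))
T=Rs(70,-65)
rows([(W(-118,88,60),T),(W(-97,40,47),T)])
p,d=capture("top")
cv2.imwrite("pics/t2.png",cv2.resize(p[60:280,120:380,::-1],None,fx=3,fy=2.7))
E
```

```text
10.65 [-1.02  1.09  1.04  2.2   0.62  0.57  0.81] [-109.41534252  111.34182667  140.67468391] [[-0.91 -0.14  0.4 ]
 [-0.42  0.31 -0.85]
 [-0.   -0.94 -0.34]]
[0.036 0.14  0.088] [-0.002  0.    -0.003]
[0.039 0.129 0.195] [-0.002  0.    -0.003]
```

View pics/t2.png

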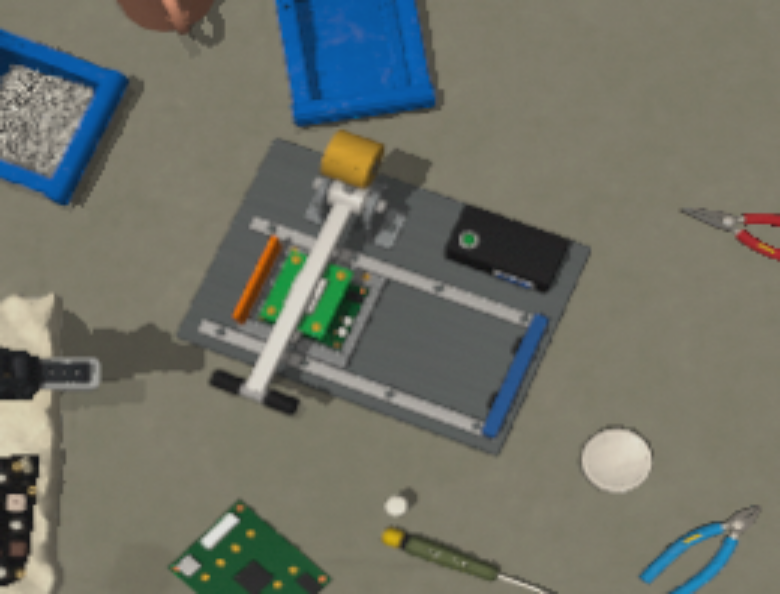

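Fingers are at (100,372) and the T-bar at (253,392). The way in along the finger axis is clear.

```bash
python3 - <<'E'
from h import *
T=Rs(70,-65)
rows([(W(-123,91,66.5),T),(W(-99,40,46),T)])
E
```

```text
[0.042 0.13  0.074] [-0.002  0.001 -0.003]
[0.042 0.131 0.194] [-0.002  0.001 -0.003]
```

{"op": "drive_tool", "data": {"delta_pos": [[0.014, 0.04, 0.02], [0.028, 0.08, 0.04], [0.042, 0.12, 0.06], [0.042, 0.13, 0.074], [0.042, 0.13, 0.074], [0.042, 0.13, 0.09], [0.042, 0.13, 0.11], [0.042, 0.13, 0.13], [0.042, 0.13, 0.15], [0.042, 0.13, 0.17], [0.042, 0.131, 0.194], [0.042, 0.131, 0.194], [0.042, 0.131, 0.194], [0.042, 0.131, 0.194]], "turn": [[0, 0, 0], [0, 0, 0], [0, 0, 0], [0, 0, 0], [0, 0, 0], [0, 0, 0], [0, 0, 0], [0, 0, 0], [0, 0, 0], [0, 0, 0], [0, 0, 0], [0, 0, 0], [0, 0, 0], [0, 0, 0]]}}

```text
clock: 12.1
ee_pos: [0.4725, -0.3392, 0.0457]
tcp_rot: [-0.013, 0.817, -0.576, 0.01]
ft_force: [0.4, 0.6, -0.6]
finger_gap: 0.001
gripper_force: 0.0
```

```bash
python3 - <<'E'
from h import *
s=sense();q=np.array(s["q"]);print(s["clock"],q.round(2),tester(s["ee_pos"]))
T=Ro.from_quat(s["tcp_rot"])
b=tester(s["ee_pos"])
rows([(W(*(b+np.array([175*(1-np.cos(f))+5,0,175*np.sin(f)+5]))),T) for f in(0.001,.15,.3,.45,.6,.75,.9,1.0)])
p,d=capture("side")
cv2.imwrite("pics/s3.png",cv2.resize(p[120:300,100:360,::-1],None,fx=3,fy=3))
E
```

```text
12.1 [-0.9   1.36  1.    2.23  0.63  0.3   0.65] [-100.25476869   38.31762962   45.73144211]
[-0.009 -0.011  0.   ] [0. 0. 0.]
[-0.013 -0.061 -0.015] [0. 0. 0.]
[-0.023 -0.11  -0.028] [0. 0. 0.]
[-0.041 -0.159 -0.037] [0. 0. 0.]
[-0.065 -0.205 -0.042] [0. 0. 0.]
[-0.095 -0.249 -0.042] [0. 0. 0.]
[-0.13  -0.288 -0.039] [0. 0. 0.]
[-0.155 -0.311 -0.035] [0. 0. 0.]
```

View pics/s3.png

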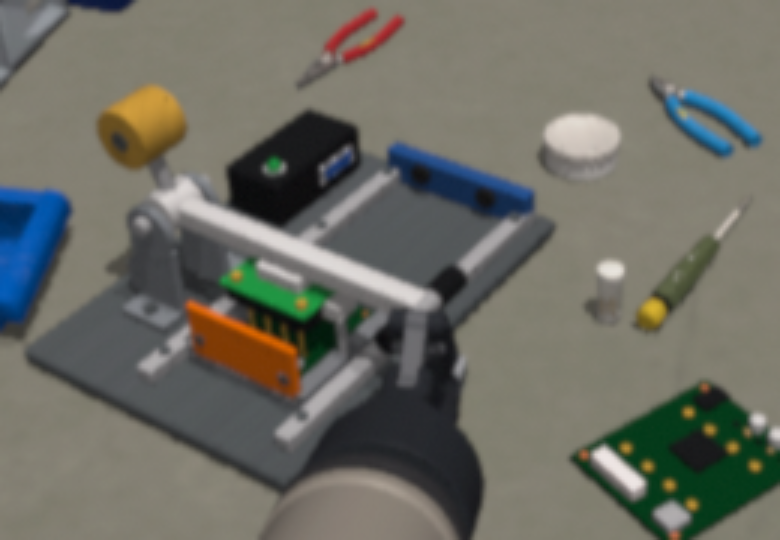

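The fingertips are tucked under the bar at about (410,330), and there is no contact force. First half of the lift:

{"op": "drive_tool", "data": {"delta_pos": [[-0.005, -0.006, 0], [-0.009, -0.011, 0], [-0.01, -0.03, -0.005], [-0.012, -0.045, -0.01], [-0.013, -0.061, -0.015], [-0.016, -0.077, -0.02], [-0.02, -0.093, -0.024], [-0.023, -0.11, -0.028], [-0.029, -0.126, -0.031], [-0.035, -0.142, -0.034], [-0.041, -0.159, -0.037], [-0.041, -0.159, -0.037]], "turn": [[0, 0, 0], [0, 0, 0], [0, 0, 0], [0, 0, 0], [0, 0, 0], [0, 0, 0], [0, 0, 0], [0, 0, 0], [0, 0, 0], [0, 0, 0], [0, 0, 0], [0, 0, 0]]}}

```text
clock: 13.35
ee_pos: [0.4936, -0.3484, 0.128]
tcp_rot: [-0.012, 0.817, -0.576, 0.01]
ft_force: [-0.9, -1.2, -0.7]
finger_gap: 0.004
gripper_force: 0.0
```

```bash
python3 - <<'E'
from h import *
s=sense();q=np.array(s["q"]);print(s["clock"],q.round(2),tester(s["ee_pos"]),s["ft_force"])
T=Ro.from_quat(s["tcp_rot"])
b=np.array([-100.2,38.3,45.7])
rows([(W(*(b+np.array([175*(1-np.cos(f))+5,0,175*np.sin(f)+5]))),T) for f in(.6,.75,.9,1.0,1.1)])
p,d=capture("side")
cv2.imwrite("pics/s4.png",cv2.resize(p[80:300,100:360,::-1],None,fx=2.5,fy=2.5))
E
```

```text
13.35 [-0.89  1.19  1.09  2.21  0.69  0.39  0.78] [-77.26827794  38.1081992  128.04054943] [-0.85639019 -1.23977634 -0.65247207]
[-0.023 -0.044 -0.005] [0. 0. 0.]
[-0.053 -0.087 -0.006] [0. 0. 0.]
[-0.088 -0.126 -0.002] [0. 0. 0.]
[-0.114 -0.149  0.002] [0. 0. 0.]
[-0.142 -0.169  0.008] [0. 0. 0.]
```

View pics/s4.png

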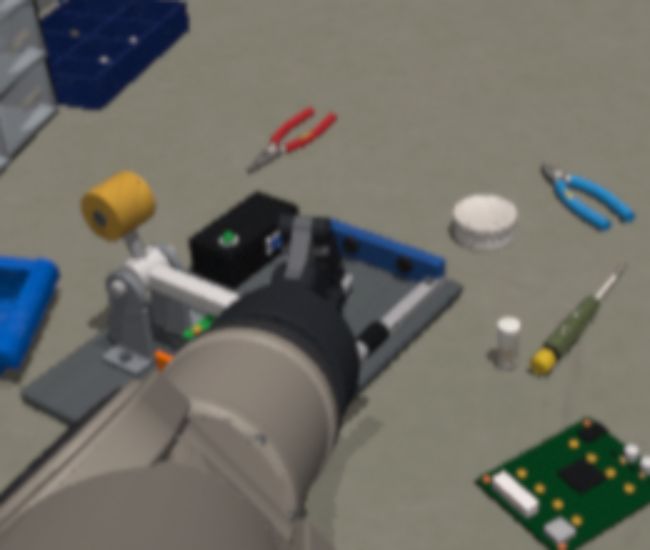

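The picture shows the arm still down: brass at (118,205), black grip at (370,340). The finger slid up past the front of the bar. I need it squarely beneath, with its flat face up, so I'll replan.

```bash
cat > t3.py <<'E'
from h import *
from kin import sim
q0=np.array(sense()["q"])
for tau,az in((60,-80),(65,-75),(60,-70),(60,-90),(65,-85)):
    T=Rs(tau,az);f=RT.T@T.as_matrix()[:,2];tip=np.array([-88,82,48])+27*f;tip[2]=48+27*f[2]
    g=[(W(-85,110,190),T),(W(*(tip-55*f+[0,0,60])),T),(W(*(tip-55*f)),T),(W(*tip),T),(W(*(tip+[30,0,105])),T),(W(*(tip+[85,0,155])),T)]
    q=q0;print(tau,az,tip.round(),f.round(2))
    for x in g: q,e=sim(q,[x],20);print("   ",q.round(2),round(e,4))
E
python3 t3.py
```

```text
60 -80 [-84.  59.  34.] [ 0.15 -0.85 -0.5 ]
    [-0.81  0.83  0.97  1.96  0.47  0.93  1.05] 0.0
    [-0.78  0.93  0.91  1.99  0.44  0.83  0.98] 0.0
    [-0.75  1.04  0.85  1.98  0.4   0.76  0.92] 0.0
    [-0.68  1.1   0.85  2.    0.43  0.65  0.9 ] 0.0
    [-0.68  0.93  0.93  1.95  0.47  0.79  1.04] 0.0
    [-0.62  0.89  0.94  1.81  0.48  0.89  1.14] 0.0
65 -75 [-82.  58.  37.] [ 0.23 -0.88 -0.42]
    [-0.89  0.89  1.01  2.02  0.54  0.85  1.  ] 0.0
    [-0.86  1.01  0.94  2.05  0.5   0.76  0.91] 0.0
    [-0.83  1.11  0.88  2.04  0.47  0.7   0.84] 0.0
    [-0.75  1.18  0.89  2.05  0.5   0.58  0.82] 0.0
    [-0.75  1.    0.98  2.01  0.55  0.71  0.97] 0.0
    [-0.69  0.94  0.99  1.87  0.56  0.8   1.08] 0.0
60 -70 [-80.  60.  34.] [ 0.3  -0.81 -0.5 ]
    [-0.91  0.8   1.02  2.09  0.58  0.75  1.03] 0.0
    [-0.87  0.92  0.96  2.13  0.56  0.64  0.94] 0.0
    [-0.84  1.04  0.9   2.12  0.53  0.56  0.86] 0.0
    [-0.76  1.12  0.91  2.12  0.56  0.44  0.84] 0.0
    [-0.76  0.91  0.98  2.07  0.6   0.6   1.  ] 0.0
    [-0.69  0.85  0.98  1.93  0.6   0.7   1.12] 0.0
60 -90 [-88.  59.  34.] [ 0.   -0.87 -0.5 ]
    [-0.73  0.88  0.94  1.83  0.36  1.09  1.07] 0.0
    [-0.7   0.97  0.89  1.85  0.32  1.    1.01] 0.0
    [-0.67  1.06  0.84  1.85  0.29  0.94  0.96] 0.0
    [-0.61  1.11  0.83  1.89  0.3   0.84  0.95] 0.0
    [-0.62  0.96  0.91  1.82  0.35  0.97  1.06] 0.0
    [-0.55  0.94  0.92  1.68  0.36  1.07  1.16] 0.0
65 -85 [-86.  58.  37.] [ 0.08 -0.9  -0.42]
    [-0.79  0.92  0.97  1.89  0.43  1.03  1.03] 0.0
    [-0.76  1.03  0.9   1.91  0.39  0.94  0.96] 0.0
    [-0.74  1.12  0.85  1.9   0.35  0.89  0.9 ] 0.0
    [-0.67  1.17  0.85  1.93  0.37  0.78  0.89] 0.0
    [-0.68  1.01  0.94  1.88  0.43  0.9   1.01] 0.0
    [-0.61  0.98  0.96  1.74  0.44  0.99  1.11] 0.0
```

```bash
python3 - <<'E'
from h import *
T=Rs(65,-80);f=RT.T@T.as_matrix()[:,2];tip=np.array([-86,82,46])+28*f;print(tip,f)
rows([(W(-77,60,180),T),(W(*(tip-60*f+[0,0,80])),T),(W(*(tip-60*f)),T)])
E
```

```text
[-81.59339652  57.00890981  34.16668867] [ 0.1573787  -0.89253894 -0.42261826]
[-0.02  -0.086 -0.072] [-0.058  0.153  0.061]
[-0.037  0.025 -0.142] [-0.058  0.153  0.061]
[-0.036  0.176 -0.089] [-0.058  0.153  0.061]
```

{"op": "drive_tool", "data": {"delta_pos": [[-0.01, -0.04, -0.03], [-0.02, -0.086, -0.072], [-0.02, -0.086, -0.072], [-0.025, -0.06, -0.09], [-0.03, -0.02, -0.12], [-0.037, 0.025, -0.142], [-0.037, 0.025, -0.142], [-0.037, 0.06, -0.13], [-0.037, 0.1, -0.115], [-0.037, 0.14, -0.1], [-0.036, 0.176, -0.089], [-0.036, 0.176, -0.089], [-0.036, 0.176, -0.089]], "turn": [[0, 0, 0], [-0.01, 0.03, 0.01], [-0.02, 0.06, 0.02], [-0.04, 0.11, 0.04], [-0.058, 0.153, 0.061], [-0.058, 0.153, 0.061], [-0.058, 0.153, 0.061], [-0.058, 0.153, 0.061], [-0.058, 0.153, 0.061], [-0.058, 0.153, 0.061], [-0.058, 0.153, 0.061], [-0.058, 0.153, 0.061], [-0.058, 0.153, 0.061]]}}

```text
clock: 14.7
ee_pos: [0.5077, -0.2767, 0.0597]
tcp_rot: [0.094, 0.837, -0.536, -0.062]
ft_force: [0.9, -0.3, 0.3]
finger_gap: 0.002
gripper_force: 0.0
```

```bash
python3 - <<'E'
from h import *
s=sense();print(s["clock"],np.round(s["q"],2),tester(s["ee_pos"]),(RT.T@Ro.from_quat(s["tcp_rot"]).as_matrix()).round(2)[:,2])
T=Rs(65,-80)
rows([(W(-82,57,34),T)])
T=Ro.from_quat(s["tcp_rot"])
d=[np.array([175*(1-np.cos(f)),0,175*np.sin(f)]) for f in(.15,.3,.45,.6,.75,.9,1.0,1.1)]
print([(T.inv().apply(RT@x)/500).round(3) for x in d])
p,d=capture("side")
cv2.imwrite("pics/s5.png",cv2.resize(p[120:300,100:360,::-1],None,fx=3,fy=3))
E
```

```text
14.7 [-0.79  1.12  0.87  1.96  0.4   0.8   0.89] [-92.32172602 109.61038552  59.68986519] [ 0.16 -0.89 -0.42]
[-0.002  0.002  0.119] [-0.003 -0.     0.002]
[array([-0.004, -0.048, -0.021]), array([-0.015, -0.095, -0.041]), array([-0.034, -0.141, -0.058]), array([-0.06 , -0.184, -0.073]), array([-0.092, -0.224, -0.085]), array([-0.13 , -0.259, -0.094]), array([-0.158, -0.28 , -0.098]), array([-0.187, -0.298, -0.1  ])]
```

View pics/s5.png

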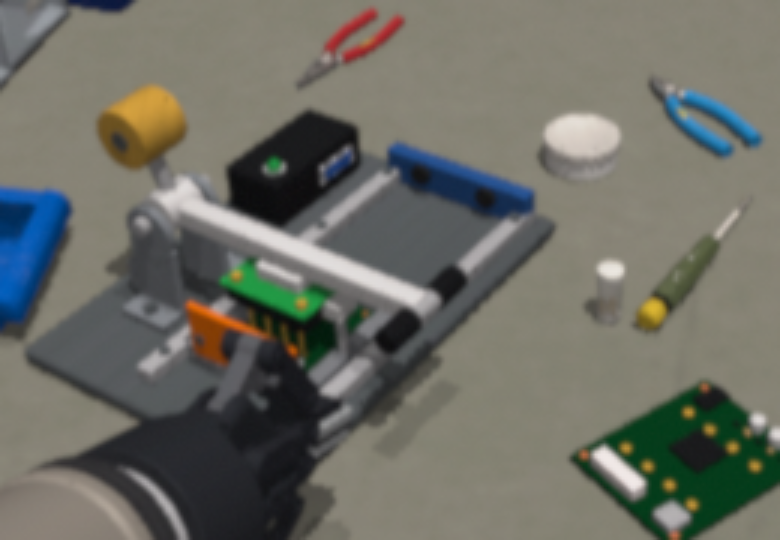

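```bash
python3 - <<'E'
from h import *
c=calibration("side");s=sense();T=Ro.from_quat(s["tcp_rot"]).as_matrix();p=np.array(s["ee_pos"])
def pr(X):
    x=np.array(c["R"])@X+np.array(c["t"]);a=x[:2]/x[2];a=a*(1+c["k1"]*(a@a));K=np.array(c["intrinsics"]);u=K[0,0]*a[0]+K[0,2],K[1,1]*a[1]+K[1,2]
    return round((u[0]-100)*3),round((u[1]-120)*3)
print("tcp",pr(p),"-30",pr(p-.03*T[:,2]),"-70",pr(p-.07*T[:,2]))
for y in(18,50,82):print(y,pr(W(-90,y,75)))
E
```

```text
tcp (360, 396) -30 (333, 413) -70 (293, 437)
18 (459, 274)
50 (425, 306)
82 (389, 341)
```

{"op": "drive_tool", "data": {"delta_pos": [[0, 0, 0.03], [0, 0, 0.06], [0, 0, 0.09], [-0.002, 0.002, 0.119], [-0.002, 0.002, 0.119], [-0.002, 0.002, 0.119]], "turn": [[0, 0, 0], [0, 0, 0], [0, 0, 0], [0, 0, 0], [0, 0, 0], [0, 0, 0]]}}

```text
clock: 15.35
ee_pos: [0.4974, -0.329, 0.0329]
tcp_rot: [0.095, 0.837, -0.535, -0.062]
ft_force: [1.0, -0.3, -0.2]
finger_gap: 0.001
gripper_force: 0.0
```

{"op": "drive_tool", "data": {"delta_pos": [[0, -0.01, -0.004], [0, -0.02, -0.009], [-0.001, -0.03, -0.013], [-0.003, -0.04, -0.017], [-0.004, -0.05, -0.022], [-0.007, -0.065, -0.029], [-0.01, -0.08, -0.035], [-0.015, -0.095, -0.041], [-0.015, -0.095, -0.041]], "turn": [[0, 0, 0], [0, 0, 0], [0, 0, 0], [0, 0, 0], [0, 0, 0], [0, 0, 0], [0, 0, 0], [0, 0, 0], [0, 0, 0]]}}

```text
clock: 16.25
ee_pos: [0.5056, -0.3319, 0.0862]
tcp_rot: [0.096, 0.838, -0.534, -0.06]
ft_force: [-0.2, -0.7, -0.1]
finger_gap: 0.002
gripper_force: 0.3
```

```bash
python3 - <<'E'
from h import *
s=sense();print(s["clock"],np.round(s["q"],2),tester(s["ee_pos"]),s["ft_force"])
p,d=capture("side");q,_=capture("top")
a=cv2.resize(p[80:300,100:330,::-1],None,fx=1.7,fy=1.7);b=cv2.resize(q[80:250,150:330,::-1],(391,374))
cv2.imwrite("pics/s6.png",np.hstack([a,b]))
E
```

```text
16.25 [-0.72  1.1   0.92  1.98  0.45  0.73  0.93] [-72.7065311   57.93074217  86.20991841] [-0.16449709 -0.69237237 -0.12981804]
```

View pics/s6.png

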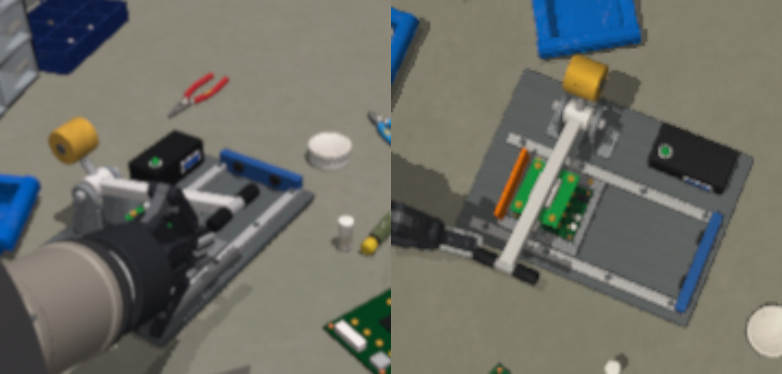

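The bar is now riding on the fingers: the brass has moved back a little. The fingers are about 6 mm too far forward, so I'll correct that while following the arc.

```bash
python3 - <<'E'
from h import *
s=sense();T=Ro.from_quat(s["tcp_rot"])
for f in(.25,.4,.5,.6,.7,.8,.9,1.0,1.05):
    X=W(85-175*np.cos(f)+2,57.9,75+175*np.sin(f)-32);print(f,tester(X).round());rows([(X,T)],s)
E
```

```text
0.25 [-83.  58.  86.]
[ 0.018 -0.001 -0.004] [0. 0. 0.]
0.4 [-74.  58. 111.]
[ 0.002 -0.048 -0.022] [0. 0. 0.]
0.5 [-67.  58. 127.]
[-0.013 -0.077 -0.033] [0. 0. 0.]
0.6 [-57.  58. 142.]
[-0.031 -0.106 -0.043] [0. 0. 0.]
0.7 [-47.  58. 156.]
[-0.052 -0.133 -0.051] [0. 0. 0.]
0.8 [-35.  58. 169.]
[-0.075 -0.157 -0.058] [0. 0. 0.]
0.9 [-22.  58. 180.]
[-0.101 -0.18  -0.064] [0. 0. 0.]
1.0 [ -8.  58. 190.]
[-0.129 -0.201 -0.068] [0. 0. 0.]
1.05 [ -0.  58. 195.]
[-0.144 -0.21  -0.069] [0. 0. 0.]
```

{"op": "drive_tool", "data": {"delta_pos": [[0.008, -0.002, -0.003], [0.014, -0.008, -0.006], [0.01, -0.025, -0.013], [0.002, -0.048, -0.022], [-0.005, -0.063, -0.028], [-0.013, -0.077, -0.033], [-0.022, -0.092, -0.038], [-0.031, -0.106, -0.043], [-0.041, -0.12, -0.047], [-0.041, -0.12, -0.047]], "turn": [[0, 0, 0], [0, 0, 0], [0, 0, 0], [0, 0, 0], [0, 0, 0], [0, 0, 0], [0, 0, 0], [0, 0, 0], [0, 0, 0], [0, 0, 0]]}}

```text
clock: 17.35
ee_pos: [0.5249, -0.3406, 0.1503]
tcp_rot: [0.096, 0.838, -0.534, -0.06]
ft_force: [0.3, 0.5, 0.3]
finger_gap: 0.0
gripper_force: 0.1
```

```bash
cat > brass.py <<'E'
from h import *
def brass():
    p,d=capture("top");c=calibration("top")
    m=cv2.inRange(cv2.cvtColor(p,cv2.COLOR_RGB2HSV),(15,120,100),(28,255,255));m[:,:200]=0;m[:,280:]=0;m[:80]=0;m[150:]=0
    ys,xs=np.nonzero(m);dd=d[ys,xs];X=atdepth(c,xs.mean(),ys.mean(),np.median(dd[dd>0]))
    return len(xs),tester(X).round(1)
if __name__=="__main__":
    s=sense();print(s["clock"],np.round(s["q"],2),tester(s["ee_pos"]).round(1),np.round(s["ft_force"],2));print("brass",brass())
E
python3 brass.py
```

```text
17.35 [-0.72  1.    0.97  1.94  0.48  0.81  1.01] [-51.5  57.5 150.3] [0.3  0.47 0.34]
brass (282, array([119. ,  51.2, 120.3]))
```

The arm is rising (brass moved from x 95 to 119). Continuing past balance:

{"op": "drive_tool", "data": {"delta_pos": [[-0.011, -0.013, -0.004], [-0.022, -0.025, -0.008], [-0.034, -0.037, -0.011], [-0.047, -0.049, -0.014], [-0.06, -0.06, -0.017], [-0.074, -0.071, -0.019], [-0.088, -0.081, -0.021], [-0.103, -0.09, -0.022], [-0.103, -0.09, -0.022], [-0.103, -0.09, -0.022], [-0.103, -0.09, -0.022], [-0.103, -0.09, -0.022]], "turn": [[0, 0, 0], [0, 0, 0], [0, 0, 0], [0, 0, 0], [0, 0, 0], [0, 0, 0], [0, 0, 0], [0, 0, 0], [0, 0, 0], [0, 0, 0], [0, 0, 0], [0, 0, 0]]}}

```text
clock: 18.6
ee_pos: [0.5718, -0.3601, 0.1941]
tcp_rot: [0.095, 0.838, -0.534, -0.062]
ft_force: [0.1, -0.4, -0.6]
finger_gap: 0.005
gripper_force: 0.0
```

```bash
python3 brass.py
```

```text
18.6 [-0.66  0.96  0.98  1.81  0.49  0.89  1.11] [ -0.7  57.9 194.1] [ 0.15 -0.44 -0.58]
brass (314, array([114.6,  55.6,  89.1]))
```

{"op": "drive_tool", "data": {"delta_pos": [[0.01, 0, 0], [0.02, 0, 0], [0.02, 0, 0], [0.02, 0, 0], [0.02, 0, 0], [0.02, 0, 0], [0.02, 0, 0], [0.02, 0, 0], [0.02, 0, 0], [0.02, 0, 0]], "turn": [[0, 0, 0], [0, 0, 0], [0, 0, 0], [0, 0, 0], [0, 0, 0], [0, 0, 0], [0, 0, 0], [0, 0, 0], [0, 0, 0], [0, 0, 0]]}}

```text
clock: 19.65
ee_pos: [0.5624, -0.3581, 0.1945]
tcp_rot: [0.095, 0.838, -0.534, -0.061]
ft_force: [-0.1, 0.1, 0.0]
finger_gap: 0.001
gripper_force: 0.0
```

```bash
python3 brass.py; python3 - <<'E'
from h import *
p,d=capture("side");q,_=capture("top")
a=cv2.resize(p[40:260,100:330,::-1],None,fx=1.7,fy=1.7);b=cv2.resize(q[80:250,150:330,::-1],(391,374))
cv2.imwrite("pics/s7.png",np.hstack([a,b]))
E
```

```text
19.65 [-0.67  0.95  0.99  1.84  0.49  0.88  1.1 ] [-10.1  56.1 194.5] [-0.07  0.1   0.04]
brass (136, array([ 81.5,  46.1, 153.9]))
```

View pics/s7.png

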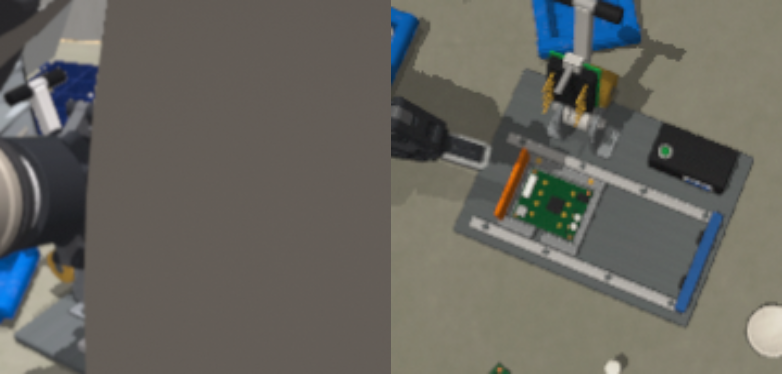

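The probe arm has gone over and is leaning back, with its T-bar at the top of the top view (595,8). The carrier and board are free in the lane and the orange plate is at (510,185).

```bash
python3 - <<'E'
from h import *
from kin import sim
q0=np.array(sense()["q"])
for tau in(20,40):
    T=Rs(tau,-90);q=q0
    for x in((-15,140,215),(0,145,120),(0,135,32),(0,60,32),(0,-10,32)):
        q,e=sim(q,[(W(*x),T)],20);print(tau,q.round(2),round(e,4))
T=Rs(20,-90)
rows([(W(-15,140,215),T),(W(0,145,120),T),(W(0,135,32),T)])
E
```

```text
20 [-0.34  0.55  0.74  1.64 -0.01  1.11  1.5 ] 0.0
20 [-0.3   0.67  0.68  1.68 -0.07  0.96  1.49] 0.0
20 [-0.25  0.78  0.63  1.72 -0.11  0.81  1.49] 0.0
20 [-0.14  0.77  0.62  1.74 -0.1   0.76  1.59] 0.0
20 [-0.03  0.77  0.61  1.73 -0.1   0.73  1.68] 0.0
40 [-0.54  0.71  0.85  1.64  0.19  1.15  1.29] 0.0
40 [-0.49  0.84  0.79  1.65  0.14  1.02  1.25] 0.0
40 [-0.45  0.95  0.74  1.68  0.1   0.9   1.2 ] 0.0
40 [-0.36  0.94  0.75  1.73  0.13  0.8   1.26] 0.0
40 [-0.27  0.93  0.76  1.75  0.16  0.73  1.32] 0.0
[-0.02   0.033 -0.169] [-0.5    0.077  0.085]
[-0.051  0.207 -0.093] [-0.5    0.077  0.085]
[-0.048  0.359 -0.001] [-0.5    0.077  0.085]
```

{"op": "drive_tool", "data": {"delta_pos": [[-0.005, 0.01, -0.05], [-0.01, 0.02, -0.11], [-0.02, 0.033, -0.169], [-0.02, 0.033, -0.169], [-0.02, 0.033, -0.169], [-0.02, 0.033, -0.169], [-0.03, 0.09, -0.145], [-0.04, 0.15, -0.12], [-0.051, 0.207, -0.093], [-0.051, 0.207, -0.093], [-0.05, 0.25, -0.065], [-0.05, 0.3, -0.035], [-0.048, 0.359, -0.001], [-0.048, 0.359, -0.001], [-0.048, 0.359, -0.001]], "turn": [[-0.08, 0.01, 0.01], [-0.16, 0.02, 0.03], [-0.25, 0.04, 0.04], [-0.33, 0.05, 0.06], [-0.42, 0.06, 0.07], [-0.5, 0.077, 0.085], [-0.5, 0.077, 0.085], [-0.5, 0.077, 0.085], [-0.5, 0.077, 0.085], [-0.5, 0.077, 0.085], [-0.5, 0.077, 0.085], [-0.5, 0.077, 0.085], [-0.5, 0.077, 0.085], [-0.5, 0.077, 0.085], [-0.5, 0.077, 0.085]]}}

```text
clock: 21.3
ee_pos: [0.603, -0.2898, 0.0334]
tcp_rot: [0.197, 0.965, -0.17, -0.034]
ft_force: [0.2, 0.1, 1.0]
finger_gap: 0.0
gripper_force: 0.0
```

```bash
python3 brass.py; python3 - <<'E'
from h import *
T=Rs(20,-90)
rows([(W(0,y,32),T) for y in(135,110,60,20,0,-5)])
E
```

```text
21.3 [-0.25  0.78  0.63  1.72 -0.11  0.81  1.49] [  0.5 134.8  33.4] [0.17 0.15 1.04]
brass (147, array([ 82.2,  46.6, 151.1]))
[0.003 0.002 0.004] [ 0.     0.001 -0.001]
[ 0.003 -0.045  0.021] [ 0.     0.001 -0.001]
[ 0.003 -0.139  0.055] [ 0.     0.001 -0.001]
[ 0.003 -0.215  0.083] [ 0.     0.001 -0.001]
[ 0.003 -0.252  0.096] [ 0.     0.001 -0.001]
[ 0.003 -0.262  0.1  ] [ 0.     0.001 -0.001]
```

{"op": "drive_tool", "data": {"delta_pos": [[0.003, -0.015, 0.007], [0.003, -0.03, 0.014], [0.003, -0.045, 0.021], [0.003, -0.056, 0.025], [0.003, -0.067, 0.029], [0.003, -0.078, 0.033], [0.003, -0.09, 0.037], [0.003, -0.102, 0.041], [0.003, -0.114, 0.046], [0.003, -0.126, 0.05], [0.003, -0.138, 0.054], [0.003, -0.15, 0.059], [0.003, -0.162, 0.063], [0.003, -0.174, 0.068], [0.003, -0.186, 0.072], [0.003, -0.198, 0.076], [0.003, -0.207, 0.08], [0.003, -0.215, 0.083], [0.003, -0.215, 0.083]], "turn": [[0, 0, 0], [0, 0, 0], [0, 0, 0], [0, 0, 0], [0, 0, 0], [0, 0, 0], [0, 0, 0], [0, 0, 0], [0, 0, 0], [0, 0, 0], [0, 0, 0], [0, 0, 0], [0, 0, 0], [0, 0, 0], [0, 0, 0], [0, 0, 0], [0, 0, 0], [0, 0, 0], [0, 0, 0]]}}

```text
clock: 23.25
ee_pos: [0.5557, -0.3955, 0.0297]
tcp_rot: [0.197, 0.965, -0.17, -0.035]
ft_force: [-0.2, -0.1, -0.2]
finger_gap: 0.004
gripper_force: 0.0
```

```bash
cat > plate.py <<'E'
from h import *
s=sense();print(s["clock"],tester(s["ee_pos"]).round(1),np.round(s["ft_force"],2))
p,d=capture("top");c=calibration("top")
m=cv2.inRange(cv2.cvtColor(p,cv2.COLOR_RGB2HSV),(5,180,120),(17,255,255));m[:,:190]=0;m[:,310:]=0;m[:120]=0;m[240:]=0
ys,xs=np.nonzero(m);print("plate",len(xs),tester(onz(c,xs.mean(),ys.mean(),.053)).round(1))
cv2.imwrite("pics/e%d.png"%int(s["clock"]*10),cv2.resize(p[60:260,150:380,::-1],None,fx=3,fy=2.8))
E
python3 plate.py
```

```text
23.25 [-1.7 19.  29.7] [-0.17 -0.13 -0.22]
plate 25 [-26.   95.3  53. ]
```

```bash
ls pics
```

```text
e232.png
s1.png
s3.png
s4.png
s5.png
s6.png
s7.png
side0.npz
side0.png
t2.png
top0.npz
top0.png
```

View pics/e232.png

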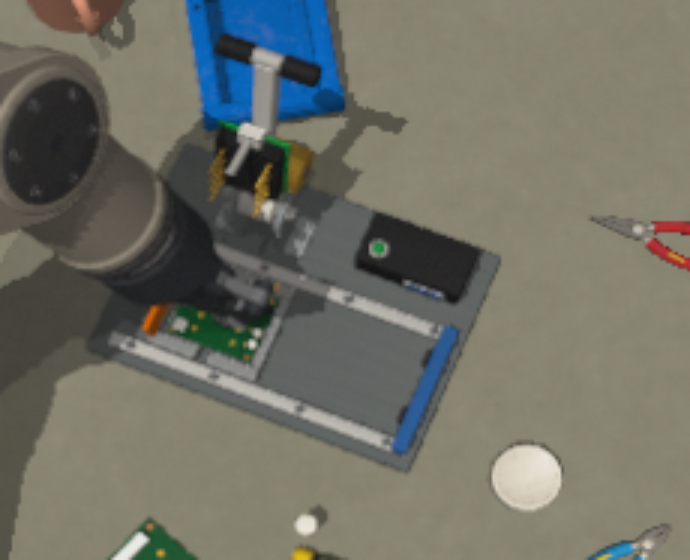

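The picture shows the carrier not moved, with the orange plate still at (152,318) and the gripper over the board at (245,310). That is wrong, so I'll check fingertip heights against depth before moving anything.

```bash
python3 - <<'E'
from h import *
def pr(c,X):
    x=np.array(c["R"])@X+np.array(c["t"]);a=x[:2]/x[2];a=a*(1+c["k1"]*(a@a));K=np.array(c["intrinsics"])
    return np.array([K[0,0]*a[0]+K[0,2],K[1,1]*a[1]+K[1,2]]),x[2]
s=sense();T=Ro.from_quat(s["tcp_rot"]).as_matrix();p=np.array(s["ee_pos"])
print(s["clock"],tester(p),(RT.T@T).round(2),s["finger_gap"])
im,d=capture("top");c=calibration("top")
hsv=cv2.cvtColor(im,cv2.COLOR_RGB2HSV)
for k in(0,.02,.04,.06,.08): print(k,pr(c,p-k*T[:,2]),tester(p-k*T[:,2]).round(0))
# height map in tester frame around the lane
H={}
for v in range(140,215):
  for u in range(190,290):
    if d[v,u]>0:
      x=tester(atdepth(c,u,v,d[v,u]));k=(int(x[0]//12),int(x[1]//10));H.setdefault(k,[]).append(x[2])
print("cols x",[12*i for i in range(-5,5)])
for j in range(11,-7,-1): print(10*j,[int(np.max(H[(i,j)])) if (i,j) in H else None for i in range(-5,5)])
E
```

```text
23.3 [-1.58702948 19.66277095 29.54355804] [[-1.    0.   -0.  ]
 [ 0.    0.94 -0.34]
 [ 0.   -0.34 -0.94]] 0.004161921188925453
0 (array([236.23491651, 177.54758546]), np.float64(0.9450678025757078)) [-2. 20. 30.]
0.02 (array([232.76441094, 174.69381932]), np.float64(0.9272079984675283)) [-2. 26. 48.]
0.04 (array([229.15894605, 171.72926801]), np.float64(0.9093481943593488)) [-2. 33. 67.]
0.06 (array([225.41076335, 168.64757504]), np.float64(0.8914883902511693)) [-2. 40. 86.]
0.08 (array([221.51152229, 165.44190817]), np.float64(0.8736285861429898)) [ -2.  47. 105.]
cols x [-60, -48, -36, -24, -12, 0, 12, 24, 36, 48]
110 [22, 22, 15, 13, None, None, None, None, None, None]
100 [25, 23, 12, 12, None, None, None, None, None, None]
90 [23, 55, 55, 53, 37, None, None, None, None, None]
80 [24, 217, 226, 25, 22, None, None, None, None, 21]
70 [23, 227, 267, 289, 283, None, None, None, 22, 25]
60 [22, 208, 253, 271, 269, 257, None, None, 24, 25]
50 [23, 24, 220, 234, 235, 236, 225, 196, 26, 24]
40 [25, 25, 194, 211, 217, 220, 208, 22, 26, 22]
30 [24, 26, 25, 180, 188, 187, None, None, 24, 24]
20 [22, 24, 25, 154, 173, 174, 24, 25, 27, 23]
10 [24, 27, 26, 165, 168, 167, 24, 25, 23, 24]
0 [24, 23, 23, 165, 165, 167, 23, 25, 22, 23]
-10 [23, 23, 13, 13, 15, 14, 14, 14, 25, 23]
-20 [23, 24, 15, 14, 14, 14, 15, 14, 24, 22]
-30 [22, 24, 15, 14, 14, 13, 14, 14, 24, 21]
-40 [24, 24, 14, 13, 15, 14, 16, 15, 24, 23]
-50 [23, 25, 15, 14, 14, 14, 14, 13, 23, 25]
-60 [24, 24, 14, 14, 17, 13, 13, 15, 25, 23]
```

```bash
python3 - <<'E'
from h import *
from kin import fk
def pr(c,X):
    x=np.array(c["R"])@X+np.array(c["t"]);a=x[:2]/x[2];a=a*(1+c["k1"]*(a@a));K=np.array(c["intrinsics"])
    return np.array([K[0,0]*a[0]+K[0,2],K[1,1]*a[1]+K[1,2]]).round(1),x[2].round(3)
ct,cs=calibration("top"),calibration("side")
print("t2 expect tip (153,198):",pr(ct,np.array([.4927,-.2684,.1407])))
print("s1 expect tip (277,122):",pr(cs,np.array([.4497,-.3204,.2401])))
print("s7 tip px about",150+(488-391)/2.17,80+150/2.2,pr(ct,np.array([.5624,-.3581,.1945])))
s=sense();print(s["clock"],s["ee_pos"],fk(np.array(s["q"]))[0],np.round(s["ft_force"],2),np.round(s["wrist_torque"],2),np.round(s["qvel"],2))
p=np.array(s["ee_pos"]);T=Ro.from_quat(s["tcp_rot"]).as_matrix()
for n,c in(("top",ct),("side",cs)):
    im,d=capture(n)
    for k in(0,.03,.06,.1,.15):
        u,z=pr(c,p-k*T[:,2]);i,j=int(round(u[1])),int(round(u[0]))
        if 0<=i<384 and 0<=j<512: print(n,k,u,"model depth",z,"seen",d[i,j].round(3),im[i,j], tester(atdepth(c,j,i,d[i,j])).round(0))
E
```

```text
t2 expect tip (153,198): (array([169. , 198.7]), np.float64(0.83))
s1 expect tip (277,122): (array([262.1, 133.8]), np.float64(0.641))
s7 tip px about 194.7004608294931 148.1818181818182 (array([210.1, 156.7]), np.float64(0.785))
23.35 [ 0.55633574 -0.39459583  0.02950532] [ 0.55707729 -0.3946695   0.02907111] [0.06 0.47 0.48] [ 0.39 -0.1  -0.01] [-0.01  0.   -0.01 -0.   -0.    0.   -0.  ]
top 0 [236.1 177.4] model depth 0.945 seen 0.952 [104 111 100] [ 0. 22. 23.]
top 0.03 [230.8 173.1] model depth 0.918 seen 0.838 [29 30 32] [-15.  17. 137.]
top 0.06 [225.2 168.5] model depth 0.892 seen 0.862 [38 38 40] [ -6.  36. 115.]
top 0.1 [217.3 162. ] model depth 0.856 seen 0.796 [36 37 38] [-12.  43. 181.]
top 0.15 [206.4 153. ] model depth 0.811 seen 0.748 [35 37 40] [-13.  57. 231.]
side 0 [210.5 216.1] model depth 0.839 seen 0.85 [ 99  99 101] [ 5. 14. 23.]
side 0.03 [205.5 206.3] model depth 0.816 seen 0.797 [107 107 108] [-12.  41.  69.]
side 0.06 [200.2 195.8] model depth 0.793 seen 0.77 [33 35 38] [-14.  55.  99.]
side 0.1 [192.7 180.9] model depth 0.762 seen 0.735 [21 22 25] [-17.  70. 138.]
side 0.15 [182.3 160.4] model depth 0.723 seen 0.675 [22 24 27] [-30. 101. 196.]
```

The visible fingertips in t2, s1 and s7 all lie about 28 mm short of the reported TCP, so the real tip passed over the 54 mm plate at about 58 mm. It also stayed above the board. I'll back out over the plate and measure the real tip before going lower.

```bash
python3 - <<'E'
from h import *
T=Rs(20,-90);s=sense()
rows([(W(0,20,100),T),(W(0,135,100),T),(W(0,135,35),T)],s)
E
```

```text
[-0.003 -0.049 -0.132] [0.001 0.    0.   ]
[-0.003  0.167 -0.211] [0.001 0.    0.   ]
[-0.003  0.212 -0.089] [0.001 0.    0.   ]
```

{"op": "drive_tool", "data": {"delta_pos": [[-0.003, -0.025, -0.066], [-0.003, -0.049, -0.132], [-0.003, -0.049, -0.132], [-0.003, 0.02, -0.158], [-0.003, 0.09, -0.184], [-0.003, 0.167, -0.211], [-0.003, 0.167, -0.211], [-0.003, 0.19, -0.15], [-0.003, 0.212, -0.089], [-0.003, 0.212, -0.089], [-0.003, 0.212, -0.089]], "turn": [[0, 0, 0], [0, 0, 0], [0, 0, 0], [0, 0, 0], [0, 0, 0], [0, 0, 0], [0, 0, 0], [0, 0, 0], [0, 0, 0], [0, 0, 0], [0, 0, 0]]}}

```text
clock: 24.55
ee_pos: [0.6022, -0.2897, 0.0352]
tcp_rot: [0.197, 0.965, -0.17, -0.035]
ft_force: [1.2, 0.5, 0.8]
finger_gap: -0.0
gripper_force: 0.0
```

```bash
python3 plate.py; python3 - <<'E'
from h import *
s=sense();T=Ro.from_quat(s["tcp_rot"]).as_matrix();p=np.array(s["ee_pos"]);print(tester(p).round(1))
for n in("side","top"):
    im,d=capture(n);c=calibration(n);P=[]
    for v in range(100,300):
        for u in range(120,300):
            if d[v,u]>0:
                x=T.T@(atdepth(c,u,v,d[v,u])-p)*1000
                if abs(x[0])<20 and abs(x[1])<25 and -90<x[2]<15: P.append(x)
    P=np.array(P);print(n,len(P))
    # axial histogram: count, mean lateral
    for a in range(-90,15,6):
        q=P[(P[:,2]>=a)&(P[:,2]<a+6)]
        if len(q): print(a,len(q),q.min(0).round(0)[:2],q.max(0).round(0)[:2], "ground z", (tester((T@(q.T/1000)).T.mean(0)+p)[2]).round(0))
E
```

```text
24.55 [ -0.2 134.6  35.2] [1.24 0.52 0.8 ]
plate 85 [ 1.1 95.1 53. ]
[  0.7 134.4  36.3]
side 606
-90 134 [-10. -24.] [13. 25.] ground z 115.0
-84 113 [-11. -25.] [14. 25.] ground z 113.0
-78 72 [  0. -21.] [15. 24.] ground z 107.0
-72 38 [  2. -17.] [12. 15.] ground z 100.0
-66 41 [  3. -12.] [13. 14.] ground z 94.0
-60 55 [ -6. -12.] [12. 15.] ground z 88.0
-54 51 [ -5. -13.] [12. 15.] ground z 83.0
-48 52 [ -6. -13.] [12. 15.] ground z 78.0
-42 39 [ -6. -12.] [12. 14.] ground z 72.0
-36 11 [ 6. -4.] [11.  8.] ground z 68.0
top 88
-90 9 [ -2. -24.] [ 13. -13.] ground z 123.0
-84 16 [ -2. -20.] [12. -3.] ground z 116.0
-78 6 [  9. -11.] [13. 11.] ground z 110.0
-72 1 [11.  9.] [11.  9.] ground z 98.0
-66 4 [10. -7.] [11.  4.] ground z 96.0
-60 5 [  4. -14.] [11.  2.] ground z 91.0
-54 13 [ -7. -14.] [11. -1.] ground z 87.0
-48 19 [ -7. -14.] [11.  6.] ground z 81.0
-42 11 [-11. -12.] [11.  7.] ground z 76.0
-36 4 [ -3. -10.] [10. -5.] ground z 70.0
```

The real tip is about 33 mm behind the reported TCP, laterally true, with a half-thickness of 14 mm. Lowering 34 mm brings the tip to z≈33, then push.

{"op": "drive_tool", "data": {"delta_pos": [[0, 0.012, 0.032], [0, 0.023, 0.064], [0, 0.023, 0.064], [0, 0.003, 0.071], [0, -0.017, 0.078], [0, -0.029, 0.083], [0, -0.041, 0.087], [0, -0.053, 0.092], [0, -0.065, 0.096], [0, -0.077, 0.1], [0, -0.089, 0.105], [0, -0.101, 0.109], [0, -0.114, 0.114], [0, -0.127, 0.119], [0, -0.127, 0.119]], "turn": [[0, 0, 0], [0, 0, 0], [0, 0, 0], [0, 0, 0], [0, 0, 0], [0, 0, 0], [0, 0, 0], [0, 0, 0], [0, 0, 0], [0, 0, 0], [0, 0, 0], [0, 0, 0], [0, 0, 0], [0, 0, 0], [0, 0, 0]]}}

```text
clock: 26.2
ee_pos: [0.5699, -0.3652, 0.0012]
tcp_rot: [0.198, 0.965, -0.17, -0.035]
ft_force: [0.4, -0.5, -0.2]
finger_gap: 0.004
gripper_force: 0.0
```

```bash
sed -i 's/^cv2.imwrite.*//' plate.py; python3 plate.py; python3 - <<'E'
from h import *
T=Rs(20,-90)
rows([(W(0,y,2),T) for y in(30,0,-10,-14,-18)])
E
```

```text
26.2 [-0.5 52.5  1.2] [ 0.36 -0.49 -0.23]
plate 48 [-13.6  52.6  53. ]
[-0.001 -0.044  0.014] [-0.    -0.001 -0.001]
[-0.002 -0.1    0.034] [-0.    -0.001 -0.001]
[-0.002 -0.119  0.041] [-0.    -0.001 -0.001]
[-0.002 -0.127  0.044] [-0.    -0.001 -0.001]
[-0.002 -0.134  0.047] [-0.    -0.001 -0.001]
```

{"op": "drive_tool", "data": {"delta_pos": [[0, -0.012, 0.004], [0, -0.024, 0.008], [0, -0.036, 0.012], [0, -0.048, 0.016], [0, -0.06, 0.02], [0, -0.072, 0.024], [0, -0.084, 0.028], [-0.001, -0.094, 0.032], [-0.001, -0.104, 0.036], [-0.001, -0.112, 0.039], [-0.001, -0.119, 0.041], [-0.001, -0.119, 0.041]], "turn": [[0, 0, 0], [0, 0, 0], [0, 0, 0], [0, 0, 0], [0, 0, 0], [0, 0, 0], [0, 0, 0], [0, 0, 0], [0, 0, 0], [0, 0, 0], [0, 0, 0], [0, 0, 0]]}}

```text
clock: 27.45
ee_pos: [0.5465, -0.4223, 0.0022]
tcp_rot: [0.197, 0.965, -0.17, -0.035]
ft_force: [0.4, 0.3, -0.2]
finger_gap: 0.002
gripper_force: 0.1
```

```bash
python3 plate.py
```

```text
27.45 [ 0.3 -9.2  2.2] [ 0.36  0.27 -0.21]
plate 44 [-15.2  -8.7  53. ]
```

{"op": "drive_tool", "data": {"delta_pos": [[0, -0.004, 0.001], [0, -0.007, 0.002], [0, -0.011, 0.004], [0, -0.014, 0.005], [0, -0.017, 0.006], [0, -0.017, 0.006]], "turn": [[0, 0, 0], [0, 0, 0], [0, 0, 0], [0, 0, 0], [0, 0, 0], [0, 0, 0]]}}

```text
clock: 28.1
ee_pos: [0.5439, -0.4294, 0.0021]
tcp_rot: [0.197, 0.965, -0.17, -0.034]
ft_force: [1.7, 3.1, 0.9]
finger_gap: 0.001
gripper_force: 1.9
```

```bash
python3 plate.py
```

```text
28.1 [  0.7 -16.8   2.1] [1.68 3.07 0.9 ]
plate 47 [-14.7 -16.1  53. ]
```

{"op": "drive_tool", "data": {"delta_pos": [[0, -0.003, 0.001], [0, -0.006, 0.002], [0, -0.006, 0.002], [0, -0.006, 0.002]], "turn": [[0, 0, 0], [0, 0, 0], [0, 0, 0], [0, 0, 0]]}}

```text
clock: 28.55
ee_pos: [0.5439, -0.4296, 0.002]
tcp_rot: [0.196, 0.965, -0.168, -0.034]
ft_force: [2.1, 12.5, 8.2]
finger_gap: 0.001
gripper_force: 5.8
```

```bash
python3 plate.py
```

```text
28.55 [  0.8 -16.9   2. ] [ 2.1  12.47  8.22]
plate 45 [-15.2 -16.   53. ]
```

Firmly against the stop: the force rises and it no longer moves. Retreat along +y, then up.

{"op": "drive_tool", "data": {"delta_pos": [[0, 0.01, -0.004], [0, 0.03, -0.011], [0, 0.07, -0.026], [0, 0.12, -0.044], [0, 0.12, -0.044], [0, 0.09, -0.12], [0, 0.06, -0.2], [0, 0.04, -0.28], [0, 0.02, -0.35], [0, 0.12, -0.38], [0, 0.2, -0.42], [0, 0.3, -0.45], [0, 0.3, -0.45], [0, 0.3, -0.45], [0, 0.3, -0.45]], "turn": [[0, 0, 0], [0, 0, 0], [0, 0, 0], [0, 0, 0], [0, 0, 0], [0, 0, 0], [0, 0, 0], [0, 0, 0], [0, 0, 0], [0, 0, 0], [0, 0, 0], [0, 0, 0], [0, 0, 0], [0, 0, 0], [0, 0, 0]]}}

```text
clock: 30.1
ee_pos: [0.6263, -0.2344, 0.1626]
tcp_rot: [0.198, 0.965, -0.171, -0.035]
ft_force: [-0.3, -0.3, 0.0]
finger_gap: 0.002
gripper_force: 0.0
```

```bash
python3 plate.py; python3 - <<'E'
from h import *
from brass import brass
print("brass",brass())
p,d=capture("top");c=calibration("top");hsv=cv2.cvtColor(p,cv2.COLOR_RGB2HSV)
z=np.load("pics/top0.npz")["p"]
g=cv2.inRange(hsv,(45,90,30),(85,255,255));P=[]
for v,u in zip(*np.nonzero(g)):
    x=tester(onz(c,u,v,.021))
    if abs(x[0])<45 and -110<x[1]<0: P.append(x[:2])
P=np.array(P);print("board px",len(P),np.percentile(P,[2,98],axis=0).round(0))
for n,(x0,y0,x1,y1) in dict(tin=(305,210,345,250),vial=(242,235,264,255),driver=(244,252,315,285)).items():
    print(n,"mean diff",np.abs(p[y0:y1,x0:x1].astype(int)-z[y0:y1,x0:x1]).mean().round(1))
b=cv2.inRange(hsv,(105,120,60),(120,255,255))
ys,xs=np.nonzero(b[170:225,270:310]);print("blue",tester(onz(c,xs.mean()+270,ys.mean()+170,.036)).round(1))
E
```

```text
30.1 [  0.3 195.  162.6] [-0.33 -0.29  0.02]
plate 89 [ -0.6 -16.2  53. ]
brass (142, array([ 82. ,  46.1, 153.4]))
board px 492 [[-26. -90.]
 [ 28. -30.]]
tin mean diff 9.9
vial mean diff 8.9
driver mean diff 8.3
blue [  -2.3 -113.    36. ]
```

```bash
python3 - <<'E'
from h import *
p,_=capture("top");z=np.load("pics/top0.npz")["p"]
print("bg",np.abs(p[200:240,360:400].astype(int)-z[200:240,360:400]).mean())
for n,(x0,y0,x1,y1) in dict(tin=(305,210,345,250),vial=(242,235,264,255),driver=(244,252,315,285)).items():
    print(n,cv2.phaseCorrelate(*[np.float64(cv2.cvtColor(i[y0:y1,x0:x1],cv2.COLOR_RGB2GRAY)) for i in(z,p)]))
E
```

```text
bg 8.738125
tin ((0.024574456912450415, -0.028114925053582596), 0.9970903896135129)
vial ((-0.08931553772376866, -0.10208253714064064), 0.9928895442343962)
driver ((0.005824267957407869, 0.010380576646422668), 1.0039080498647976)
```

Nothing was disturbed; the difference is only background noise.

```bash
python3 -c "
from plant import *
print(sign_off())"
```

```text
the job is handed in; nothing more can be done
None
```

The job is handed in: the probe arm is parked raised, the carrier rests against the blue end stop with the board in it, and the tin, vial and screwdriver are where they were; one earlier push pass missed, going over the orange plate and above the board without touching either.

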